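# Hang the patterns on the balance bar

## Task

One small pattern already hangs from the left arm of the pivoting bar. Keep hanging alternately so the bar stays balanced: first the large pattern on the right arm, then the other small one, with a hanger, on the free place of the left arm, each with its hook wire dropped fully into the notch of that arm's slotted strip and let go. Find the notches gently by feel, never let the bar tip so far that it nears its stops, and leave the other things on the bench alone.

Things in the scene. Friction and masses are not known exactly. Their poses are not given: they have to be found in the camera images.
- large_grip (a point): Centre of the large pattern's upright wooden grip tab, 172 mm above the table as it stands; tab 26 mm along x (grip these sides, closing along x, clear of bar neighbours), 16 along y, 46 high, z up. Blue stepped turned pattern, round foot 68 mm across, 55 mm high, 400 g +-10 %, with a wire hanger on top.
- large_hook (a point): Underside of the large pattern's level hook wire (8 mm round, along x), 31 mm below the tab's centre; same axes. Hook = upside-down U, mouth down: spine at x = -30 mm runs down to the pattern; tip at x = +24 reaches 14 mm below this point. Pattern body centred under the tab, its top 86 mm below this point. Seated in the V, it is level with the bar's top face.
- small_grip (a point): Centre of the small pattern's upright wooden grip tab, 159 mm above the table as it stands; tab 26 mm along x (grip these sides, closing along x, clear of bar neighbours), 16 along y, 46 high, z up. Blue stepped turned pattern, round foot 48 mm across, 42 mm high, 200 g +-10 %, with a wire hanger on top.
- small_hook (a point): Underside of the small pattern's level hook wire (8 mm round, along x), 31 mm below the tab's centre; same axes. Hook = upside-down U, mouth down: spine at x = -30 mm runs down to the pattern; tip at x = +24 reaches 14 mm below this point. Pattern body centred under the tab, its top 86 mm below this point. Seated in the V, it is level with the bar's top face.
- bar_mid (a point): Middle of the top face of the pivoting steel bar, 10 mm above its pivot. Bar 400 mm along y (+y left arm), 20 wide in x, 20 high; x = pivot axis, pointing away from the robot; tilts with the bar. On each arm lies a 10 mm thick strip, as wide as the bar, with one V notch, 13 mm wide (y) at its top, 5.5 at this face. Hooks go on from the near side, spine at -x, tip passed over the bar.
- left_start (a point): Set-down point on top of the left strip, at bar y = +55 mm, short of its notch (axes as bar_mid): set the hook here lightly, slide outwards till it drops in. The strip was trimmed along the bar and locked: its notch middle is at bar y = +67 to +103 mm, unmeasured: feel for it. Strip reaches 58 mm from it towards the pivot, 38 outwards. Arm yields 2.3 mm per N pushed down.
- right_start (a point): Set-down point on top of the right strip, at bar y = -94 mm, short of its notch (axes as bar_mid): set the hook here lightly, slide outwards till it drops in. The strip was trimmed along the bar and locked: its notch middle is at bar y = -107 to -143 mm, unmeasured: feel for it. Strip reaches 58 mm from it towards the pivot, 38 outwards. Arm yields 5 mm per N pushed down.
- bar (a joint): Tilt of the bar, rad, 0 level, + = left arm down. Centring spring 3.2 N m/rad. About +0.10 at the start, -0.05 with the large pattern also on, within 0.06 with all three. Stops at +-0.165; must not pass +-0.145. Push of a pattern on bar or strips must stay under 25 N. Pivot 220 mm above the table, post 40 mm wide behind it.
- first_grip (a point): Middle of the grip tab of the small pattern already hung on the left arm, 165 mm from the pivot, same shape and size as the other small one (48 mm across, tab 26 x 16 x 46 mm); it swings freely and stays there.
- spare: Bystander, to be left alone: blue stepped pattern like the small one but with no hanger, 48 mm across, 42 mm high; not needed. Origin on its underside.
- chisel: Bystander, to be left alone: wood-handled chisel lying flat, 165 mm long. Origin on its underside.
- jar: Bystander, to be left alone: lidded jar, 64 mm across, 90 mm high. Origin on its underside.
- brush: Bystander, to be left alone: hand brush lying flat. Origin on its underside.
- runner: Bystander, to be left alone: aluminium runner stick lying flat, 160 mm long. Origin on its underside.
- cup: Bystander, to be left alone: white cup, 68 mm across, 70 mm high. Origin on its underside.
- block: Bystander, to be left alone: plaster block 60 x 45 x 30 mm. Origin on its underside.
Things that resemble listed ones, but are neither listed nor needed, are in the scene too. What is shaped like the part that bears small_grip but red is not meant.

How it is judged:
By the outcome, as a careful person would: the job done as asked, in the order asked, and still so for the second after the job is handed in, with the robot touching nothing.
It also fails if it takes over 72 s, if anything falls off the work surface, if the arm or the gripper's body presses on something with over 40 N, if the wrist force passes 120 N, or if a joint passes its speed limit or range.

## Robot

A 7-joint arm with a two-finger parallel gripper is mounted at the origin on the work surface. World frame = base frame: x ahead of the robot, y to its left, z up, the work surface at z = 0. Lengths are in m, angles in degrees, forces in N, time in s.
With the tool pointing down it reaches from about 0.425 to 0.875 m from the base axis. Payload 4.7 kg.
Tool frame: the origin (TCP) lies on the centre line of the jaws, within the pads' length; the fingertips stand 11 mm ahead of it and the grasp point (between the pads) lies 8 mm behind it; z points along the fingers, y is the direction in which the jaws open and shut (so a half turn about z gives the same grasp; the last joint's range is limited). The gripper opens to 87 mm and grips with 3 to 60 N. Pads are 19 mm wide; open, the fingers measure 117 mm over their backs; the gripper's body (75 mm by 190 mm) begins 51 mm behind the grasp point.
Start: joints at [-76.083, 18.392, -4.016, 83.108, 1.295, 78.541, -3.26], TCP at [0.147, 0.633, 0.234] pointing down, gripper open.
Joint ranges: [-163.93, 163.93], [-17.29, 119.83], [-79.2, 71.16], [3.27, 140.29], [-89.18, 269.18], [5.43, 117.66], [-154.24, 154.24]. Speed limits (degrees/s): [147.25, 147.25, 180, 180, 180, 180, 180].

## Interface

Orientations are given as [roll, pitch, yaw] about the fixed x, y, z axes, in that order (R = Rz(yaw) Ry(pitch) Rx(roll)).
In Python, from cell import env gives the robot as it stands.
- The arm moves only by the tool servo_tool, never from a script. Its argument "moves" is text: rows parted by semicolons, each of 7 numbers parted by spaces: the shift along the tool's x, y, z as a fraction of full scale, then the turn, a rotation vector about the tool's x, y, z as a fraction of full scale, then the gripper's target within -1 to 1 (shut at 1, half-way at 0, fully open at -1). A call has 1 to 20 rows; each row shifts and turns the pose as measured when the row begins, along the tool's axes as they then stand; what a row does not reach is not made up. Full scale, the value 1, is 1000 mm for a shift and 0.5 rad for a turn. A row lasts 1/12 s, in which the tool goes at most 41.7 mm and 7.16 degrees, less where a joint would pass 70% of its speed; a pose out of reach is approached as far as the arm can. A call with a number of a shift or a turn outside -1 to 1 is refused whole. A call with a gripper value outside its range is refused whole. The fingers move at their own pace and stop on an object; "squeeze" is the grip in N (left out, the last holds). Time passes only in rows, so rows that do not move let the fingers close. It gives the time, the measured TCP pose, the force and the opening at its end, in the units of the state.
- env.get_obs(): the state, without advancing time (a new reading comes with each control period).
- env.read_camera(name): name is "scene" or "top" or "wrist"; returns a dict with "img" (400x640x3 uint8, red, green, blue), "range_z" (400x640 float32, m along the optical axis (not along the pixel's ray), 0 where there is no reading), "mtx" (3x3 intrinsics, pixels), "k1" (the pictures are not rectified: a ray, as slopes to the right and down, at radius r is drawn at 1 + k1 r^2 times it, then the intrinsics apply), "T" (4x4, takes a point from camera to world coordinates); the wrist camera has in their place "hand_eye" (4x4, takes a point from camera to tool coordinates, whose origin is the TCP and whose axes are the flange's). Camera axes: x right, y up, looking along -z (the intrinsics and any distortion apply to the point x, -y, -z); pixel columns grow to the right and rows downward; lengths in m; the calibration is good to about 2 mm. A picture is of the moment at which its call begins: read the wrist's pose just before it.
- env.sign_off(): hands the job in, once; it reports no verdict.
The state is a dict: "time_s": time; "qpos": joint angles; "joint_velocities": joint speeds; "effort": joint torques, N m; "tool_pos": TCP position; "tool_rot": TCP orientation; "force": force on the tool from outside, world axes, zero at the start; "wrist_torque": the same for the moment, N m; "grip_width": finger opening in m.
Only numpy, scipy, OpenCV 4.12 (cv2) and the standard library are available. Lean on these libraries where they do the work, as an engineer would, in place of code of your own. Each camera call takes 0.05 s, during which the arm holds its last target.

## Working session

There is one attempt and no reset: what is moved stays moved. The work goes in short steps, Python scripts to look and compute and a tool call to move; the robot and the scene stay as the last step left them, time stands still between calls to the robot, and variables do not carry over. Pictures are saved under pics/ and viewed, and the job is handed in when it is done.

Besides the shell and the picture viewer there is one more tool, called after ">>>" by a JSON object that holds its "fn" and its "kwargs". servo_tool: Moves the arm, as the interface text tells. Its arguments: {"type":"object","properties":{"moves":{"type":"string"},"squeeze":{"type":"number"}},"required":["moves"]}

```bash
ls; mkdir -p pics
cat > h.py <<'E'
import numpy as np, cv2
from cell import env
def save(n,img): cv2.imwrite('pics/'+n,img[:,:,::-1])
E
python3 - <<'E'
from h import *
o=env.get_obs(); print(o)
d={}
for n in ['scene','top','wrist']:
    c=env.read_camera(n); save(n+'0.png',c['img']); np.savez('pics/'+n+'0.npz',**c)
    print(n,c['mtx'].tolist(),c['k1'],c.get('T',c.get('hand_eye')))
E
```

```text
pics
{'time_s': 0.0, 'qpos': array([-76.08330247,  18.43786765,  -4.01772183,  83.17600438,
         1.29679951,  78.54038063,  -3.26035053]), 'joint_velocities': array([ 0.0531011 , -0.00712154,  0.00265462,  0.04708585,  0.06849213,
        0.00743758, -0.10123463]), 'effort': array([-2.27794767e-04, -4.91287029e+01, -4.04037461e-01, -3.12520051e+01,
       -6.40092837e-02,  4.39272425e-02,  1.96830647e-04]), 'tool_pos': array([0.14733494, 0.63252777, 0.23246565]), 'tool_rot': array([-1.79891102e+02,  6.88278882e-03,  1.66895170e+02]), 'force': array([-0.76180287,  0.09804772,  0.72741926]), 'wrist_torque': array([-0.04622263, -0.00453955, -0.01311547]), 'grip_width': 0.08729549365077217}
scene [[417.58587185793476, 0.0, 325.000503944973], [0.0, 417.58587185793476, 202.72373074876063], [0.0, 0.0, 1.0]] -0.09840815840415063 [[-0.40659826 -0.76900236  0.4932679   1.14668236]
 [ 0.91350473 -0.35028468  0.20690518  0.2525959 ]
 [ 0.01367362  0.53472984  0.84491244  1.23520956]
 [ 0.          0.          0.          1.        ]]
top [[414.19371148093484, 0.0, 309.0836434800761], [0.0, 414.19371148093484, 201.78801200783684], [0.0, 0.0, 1.0]] 0.022926395101840667 [[-0.0244134   0.9933829  -0.11222476  0.43795421]
 [-0.99969408 -0.02470443 -0.00120313 -0.01114553]
 [-0.00396761  0.11216105  0.99368212  1.12573494]
 [ 0.          0.          0.          1.        ]]
wrist [[342.8312794706439, 0.0, 318.6946031658192], [0.0, 342.8312794706439, 200.89579804110681], [0.0, 0.0, 1.0]] -0.041648751293682236 [[ 1.08862263e-03  9.66958983e-01  2.54929678e-01  7.06086226e-02]
 [ 9.99999390e-01 -1.00517643e-03 -4.57606938e-04  4.87575871e-04]
 [-1.86237835e-04  2.54930021e-01 -9.66959487e-01 -1.53511230e-01]
 [ 0.00000000e+00  0.00000000e+00  0.00000000e+00  1.00000000e+00]]
```

View pics/scene0.png

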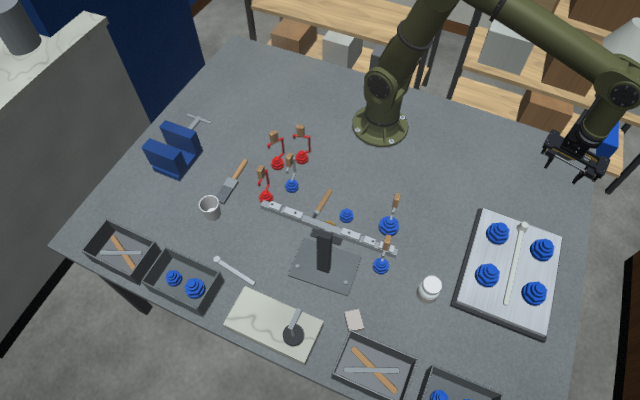

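View pics/top0.png

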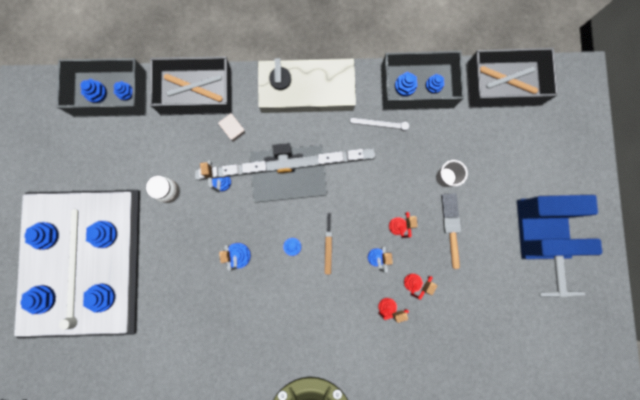

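Top view: the bar runs (195,178)–(375,153) with the first small pattern hung at its left end. The large blue pattern with hanger is at (237,255), and the blue small one with hanger is at (380,257). The three reds with hangers at (400,226), (413,283) and (388,308) are not meant. The plain blue at (292,246) has no hanger, so it is the spare. I'll enlarge to confirm.

Run:
```python
from h import *
t=np.load('pics/top0.npz')['img']; s=np.load('pics/scene0.npz')['img']
a=cv2.resize(t[140:330,185:445],None,fx=3,fy=3,interpolation=cv2.INTER_CUBIC); save('topc.png',a)
a=cv2.resize(s[110:290,240:420],None,fx=3.3,fy=3.3,interpolation=cv2.INTER_CUBIC); save('scenec.png',a)
```

```text
(no output)
```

View pics/topc.png

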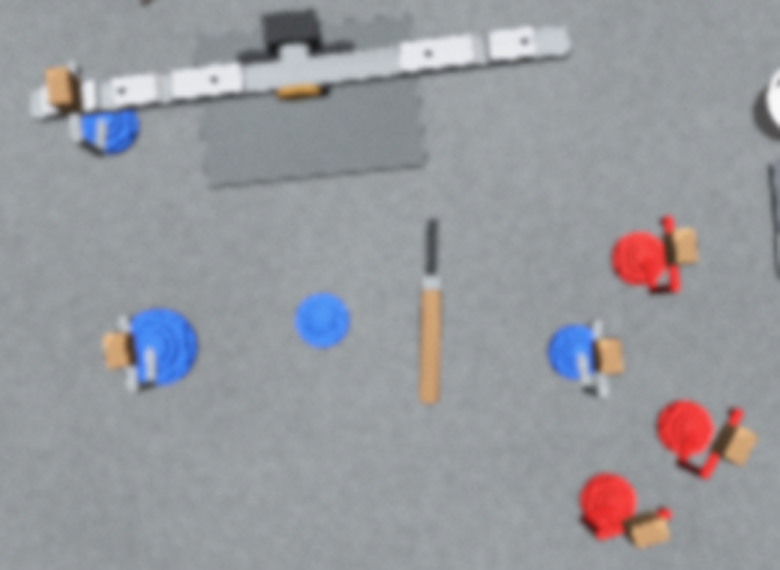

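View pics/scenec.png

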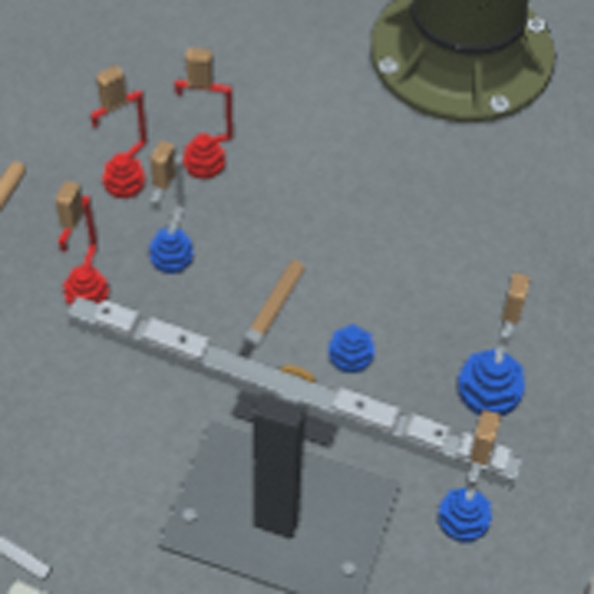

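```bash
cat >> h.py <<'E'
def undist(c,px):
    px=np.asarray(px,float).reshape(-1,1,2)
    return cv2.undistortPoints(px,c['mtx'],np.array([float(c['k1']),0,0,0])).reshape(-1,2)
def onplane(c,px,z,T=None):
    T=c['T'] if T is None else T
    u=undist(c,px); d=np.c_[u[:,0],-u[:,1],-np.ones(len(u))]@T[:3,:3].T
    o=T[:3,3]; s=(z-o[2])/d[:,2]; return o+s[:,None]*d
def depthpts(c,mask,T=None):
    T=c['T'] if T is None else T
    v,u=np.nonzero(mask&(c['range_z']>0)); z=c['range_z'][v,u]
    n=undist(c,np.c_[u,v]); P=np.c_[n[:,0]*z,-n[:,1]*z,-z]
    return P@T[:3,:3].T+T[:3,3],u,v
def brown(img):
    h=cv2.cvtColor(img,cv2.COLOR_RGB2HSV); return (h[...,0]>8)&(h[...,0]<24)&(h[...,1]>70)&(h[...,2]>60)
def wristT(o,c):
    from scipy.spatial.transform import Rotation as R
    T=np.eye(4);T[:3,:3]=R.from_euler('xyz',o['tool_rot'],degrees=True).as_matrix();T[:3,3]=o['tool_pos'];return T@c['hand_eye']
E
python3 - <<'E'
from h import *
for n in ['top','scene']:
    c=dict(np.load(f'pics/{n}0.npz')); img=c['img']
    P,u,v=depthpts(c,np.ones(img.shape[:2],bool))
    b=brown(img)
    k,lab,st,cen=cv2.connectedComponentsWithStats(b.astype(np.uint8))
    for i in range(1,k):
        if st[i,4]<25: continue
        p,uu,vv=depthpts(c,lab==i)
        if len(p)==0 : continue
        m=np.median(p,0)
        if m[0]>0.9 or m[0]<.25: continue
        t=p[p[:,2]>p[:,2].max()-.012]
        print(n,st[i],cen[i].round(1),m.round(3),'top',t.mean(0).round(4),p[:,2].max().round(3))
    # blue bases
    h=cv2.cvtColor(img,cv2.COLOR_RGB2HSV); bl=(h[...,0]>100)&(h[...,0]<125)&(h[...,1]>150)
    k,lab,st,cen=cv2.connectedComponentsWithStats(bl.astype(np.uint8))
    for i in range(1,k):
        if st[i,4]<60: continue
        p,uu,vv=depthpts(c,lab==i); m=np.median(p,0)
        if m[0]>.85 or abs(m[1])>.3: continue
        print(n,'blue',cen[i].round(1),st[i,4],'mean',(p.min(0)/2+p.max(0)/2).round(4),p.max(0)-p.min(0))
E
```

```text
top [508  79  30  14 177] [522.8  85.7] [ 0.863 -0.597  0.035] top [ 0.8643 -0.5958  0.0352] 0.042
top [192  87  30  15 164] [207.2  93.5] [0.865 0.26  0.035] top [0.8651 0.261  0.0357] 0.042
top [200 163  11  14 121] [205.5 169.4] [0.61  0.207 0.266] top [0.6112 0.2091 0.2667] 0.272
top [277 168  16   5  59] [284.3 170.1] [0.61  0.043 0.231] top [0.6111 0.0431 0.2332] 0.238
top [407 216  10  12  97] [411.7 221.8] [ 0.493 -0.243  0.181] top [ 0.4929 -0.2447  0.1813] 0.186
top [450 233  10  36 247] [454.1 250.7] [ 0.423 -0.389  0.018] top [ 0.4234 -0.3903  0.0185] 0.026
top [325 237   7  37 228] [327.8 254.6] [ 0.422 -0.056  0.017] top [ 0.421  -0.0566  0.0172] 0.024
top [220 251   9  12  90] [223.8 256.4] [0.426 0.182 0.195] top [0.4256 0.1841 0.1955] 0.2
top [383 253   9  12  87] [387.5 258.1] [ 0.413 -0.184  0.182] top [ 0.4125 -0.1846  0.1821] 0.186
top [423 282  14  13 119] [429.5 287.6] [ 0.344 -0.275  0.18 ] top [ 0.3433 -0.2771  0.1813] 0.186
top [394 311  14  11 115] [400.2 316.2] [ 0.285 -0.207  0.181] top [ 0.2823 -0.2076  0.1819] 0.187
top blue [224.7 183. ] 109 mean [0.60
[... 987 characters left out ...]
0.191] top [0.4301 0.1843 0.1934] 0.198
scene [111 235  13  16  94] [116.6 243.1] [ 0.87  -0.597  0.034] top [ 0.8712 -0.5936  0.0354] 0.042
scene [383 235   8  16  79] [386.5 241.9] [0.623 0.21  0.265] top [0.6171 0.2094 0.2655] 0.27
scene [351 347  24  20 158] [361.6 357.1] [0.869 0.26  0.034] top [0.8711 0.266  0.0376] 0.047
scene blue [291.4 185.8] 123 mean [ 0.4192 -0.1828  0.0223] [0.03793893 0.04077613 0.04551016]
scene blue [346.  215.4] 139 mean [0.4528 0.0399 0.0249] [0.03912081 0.04089132 0.04403402]
scene blue [388.4 225.7] 287 mean [0.4329 0.1846 0.0306] [0.05862058 0.0639679  0.05767805]
scene blue [380.2 265.7] 180 mean [0.6189 0.2123 0.1099] [0.03757299 0.04553607 0.03900311]
```

Run:
```python
from h import *
for n in ['top','scene']:
    c=dict(np.load(f'pics/{n}0.npz')); img=c['img']
    h=cv2.cvtColor(img,cv2.COLOR_RGB2HSV)
    P,u,v=depthpts(c,(h[...,1]<60)&(h[...,2]>120))
    m=(P[:,2]>.20)&(P[:,2]<.28)&(P[:,0]>.5)&(P[:,0]<.75)&(P[:,1]>-.25)&(P[:,1]<.3)
    p=P[m]; 
    # top-facing only for rough
    d=np.polyfit(p[:,1],p[:,0],1); e=np.polyfit(p[:,1],p[:,2],1); 
    print(n,len(p),'x=',d,'z=',e,'y range',p[:,1].min(),p[:,1].max(), np.std(p[:,0]-np.polyval(d,p[:,1])))
    for s in np.arange(-.18,.26,.02):
        q=p[(p[:,1]>s-.01)&(p[:,1]<s+.01)]
        if len(q): print(round(s,2),len(q),q.min(0).round(3),q.max(0).round(3))
    print(u[m].min(),u[m].max(),v[m].min(),v[m].max())
c=dict(np.load('pics/top0.npz'))['img'][140:200,190:385]; save('barc.png',cv2.resize(c,None,fx=4,fy=4,interpolation=cv2.INTER_NEAREST))
```

```text
top 1835 x= [-0.0805608   0.62792521] z= [-0.09436389  0.23914089] y range -0.15326555643190132 0.244725587812627 0.008502388813348605
-0.16 16 [ 0.63  -0.153  0.233] [ 0.648 -0.15   0.253]
-0.14 97 [ 0.628 -0.15   0.231] [ 0.649 -0.131  0.253]
-0.12 93 [ 0.627 -0.129  0.236] [ 0.648 -0.11   0.261]
-0.1 105 [ 0.625 -0.109  0.228] [ 0.646 -0.09   0.259]
-0.08 94 [ 0.624 -0.089  0.236] [ 0.645 -0.07   0.258]
-0.06 93 [ 0.622 -0.069  0.231] [ 0.644 -0.051  0.256]
-0.04 92 [ 0.621 -0.049  0.233] [ 0.642 -0.032  0.253]
-0.02 91 [ 0.62  -0.03   0.226] [ 0.641 -0.01   0.241]
-0.0 96 [ 0.618 -0.01   0.202] [0.654 0.01  0.241]
0.02 94 [0.616 0.01  0.201] [0.667 0.03  0.244]
0.04 116 [0.614 0.032 0.222] [0.668 0.05  0.247]
0.06 106 [0.613 0.052 0.2  ] [0.666 0.07  0.247]
0.08 92 [0.611 0.07  0.201] [0.638 0.089 0.238]
0.1 92 [0.61  0.09  0.201] [0.641 0.109 0.239]
0.12 91 [0.609 0.11  0.213] [0.63  0.129 0.236]
0.14 90 [0.606 0.131 0.2  ] [0.629 0.149 0.234]
0.16 91 [0.605 0.15  0.209] [0.626 0.169 0.233]
0.18 83 [0.604 0.171 0.206] [0.624 0.19  0.232]
0.2 104 [0.579 0.191 0.203] [0.635 0.21  
[... 579 characters left out ...]
252]
-0.02 49 [ 0.621 -0.029  0.23 ] [ 0.644 -0.01   0.241]
-0.0 50 [ 0.618 -0.01   0.227] [0.64  0.01  0.237]
0.02 47 [0.619 0.01  0.228] [0.638 0.03  0.237]
0.04 56 [0.616 0.03  0.227] [0.643 0.05  0.237]
0.06 52 [0.614 0.051 0.222] [0.64  0.07  0.231]
0.08 49 [0.615 0.07  0.222] [0.635 0.09  0.239]
0.1 56 [0.613 0.09  0.222] [0.635 0.109 0.238]
0.12 61 [0.611 0.11  0.223] [0.633 0.13  0.236]
0.14 55 [0.609 0.13  0.217] [0.632 0.149 0.234]
0.16 60 [0.606 0.15  0.215] [0.63  0.17  0.231]
0.18 53 [0.606 0.17  0.212] [0.628 0.19  0.23 ]
0.2 48 [0.605 0.19  0.211] [0.64  0.21  0.267]
0.22 51 [0.602 0.21  0.207] [0.643 0.23  0.267]
0.24 36 [0.601 0.23  0.204] [0.622 0.244 0.22 ]
261 397 200 255
```

View pics/barc.png

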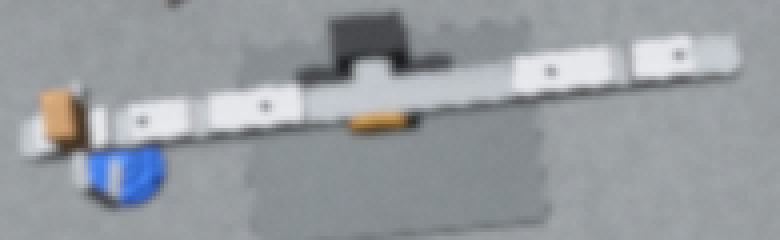

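Run:
```python
from h import *
c=dict(np.load('pics/top0.npz'))
th=np.radians(4.4); ex=np.array([np.cos(th),np.sin(th)]); ey=np.array([-np.sin(th),np.cos(th)]); mid=np.array([.6255,.046])
for px,z in [((345.2,155.5),.257),((239.7,168),.236),((318,158),.254),((348.5,155.5),.257),((374.5,152.7),.25),((195.5,174),.22),((265.5,165.5),.239)]:
    p=onplane(c,[px],z)[0]; d=p[:2]-mid; print(px,p.round(4),'bar',(d@ex).round(4),(d@ey).round(4))
# tab yaw: minAreaRect of 6x upscaled hue? use wire: print crops
img=c['img']
a=cv2.resize(img[240:275,210:260],None,fx=8,fy=8,interpolation=cv2.INTER_CUBIC)
b=cv2.resize(img[240:275,360:410],None,fx=8,fy=8,interpolation=cv2.INTER_CUBIC)
save('tabs.png',np.hstack([a,b]))
```

```text
(345.2, 155.5) [ 0.6336 -0.0896  0.257 ] bar -0.0023 -0.1359
(239.7, 168) [0.6164 0.1394 0.236 ] bar -0.0019 0.0939
(318, 158) [ 0.6303 -0.0315  0.254 ] bar -0.0011 -0.0776
(348.5, 155.5) [ 0.6334 -0.0967  0.257 ] bar -0.003 -0.1429
(374.5, 152.7) [ 0.6397 -0.1535  0.25  ] bar -0.0012 -0.2
(195.5, 174) [0.6084 0.24   0.22  ] bar -0.0021 0.1948
(265.5, 165.5) [0.6199 0.0828 0.239 ] bar -0.0028 0.0371
```

View pics/tabs.png

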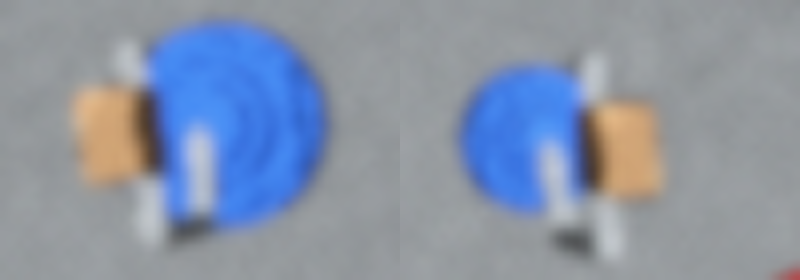

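>>> {"fn": "servo_tool", "kwargs": {"moves": "0 0 -0.04 0 0 0.25 -1; 0 0 -0.04 0 0 0.25 -1"}}

```text
time_s: 0.32
tool_pos: [0.1466, 0.6277, 0.3026]
tool_rot: [-178.7, 0.4, 152.3]
force: [-0.3, 1.4, 1.7]
grip_width: 0.0871
```

```bash
cat >> h.py <<'E'
def plan(o,pos,yaw=None,n=None,g=-1,roll=180.,pitch=0.):
    from scipy.spatial.transform import Rotation as R
    R0=R.from_euler('xyz',o['tool_rot'],degrees=True); p0=np.array(o['tool_pos'])
    R1=R0 if yaw is None else R.from_euler('xyz',[roll,pitch,yaw],degrees=True)
    rv=(R0.inv()*R1).as_rotvec(); d=np.array(pos)-p0
    nn=int(np.ceil(max(np.linalg.norm(d)/.038,np.degrees(np.linalg.norm(rv))/6.8,1))); n=n or nn
    print('n',n,'d',d.round(4),'deg',np.degrees(rv).round(2))
    rows=[]
    for i in range(n):
        Ri=R0*R.from_rotvec(rv*i/n); s=Ri.inv().apply(d/n)
        rows.append(' '.join(f'{x:.4g}' for x in np.r_[s.round(4),(rv/n/.5).round(3),g]))
    print('; '.join(rows));
E
python3 - <<'E'
from h import *
plan(env.get_obs(),[.427,.184,.33],95)
E
```

```text
n 14 d [ 0.2804 -0.4437  0.0274] deg [-0.96  0.96 57.29]
-0.0325 -0.0188 -0.0013 -0.002 0.002 0.143 -1; -0.0337 -0.0164 -0.0014 -0.002 0.002 0.143 -1; -0.0348 -0.014 -0.0015 -0.002 0.002 0.143 -1; -0.0357 -0.0114 -0.0015 -0.002 0.002 0.143 -1; -0.0364 -0.0089 -0.0016 -0.002 0.002 0.143 -1; -0.037 -0.0062 -0.0016 -0.002 0.002 0.143 -1; -0.0373 -0.0036 -0.0017 -0.002 0.002 0.143 -1; -0.0375 -0.0009 -0.0017 -0.002 0.002 0.143 -1; -0.0375 0.0018 -0.0018 -0.002 0.002 0.143 -1; -0.0372 0.0044 -0.0018 -0.002 0.002 0.143 -1; -0.0368 0.0071 -0.0018 -0.002 0.002 0.143 -1; -0.0362 0.0097 -0.0019 -0.002 0.002 0.143 -1; -0.0354 0.0123 -0.0019 -0.002 0.002 0.143 -1; -0.0345 0.0148 -0.0019 -0.002 0.002 0.143 -1
```

>>> {"fn": "servo_tool", "kwargs": {"moves": "-0.033 -0.019 -0.002 -0.002 0.002 0.14 -1; -0.034 -0.016 -0.002 -0.002 0.002 0.14 -1; -0.035 -0.014 -0.002 -0.002 0.002 0.14 -1; -0.036 -0.011 -0.002 -0.002 0.002 0.14 -1; -0.036 -0.009 -0.002 -0.002 0.002 0.14 -1; -0.037 -0.006 -0.002 -0.002 0.002 0.14 -1; -0.037 -0.004 -0.002 -0.002 0.002 0.14 -1; -0.037 -0.001 -0.002 -0.002 0.002 0.14 -1; -0.037 0.002 -0.002 -0.002 0.002 0.14 -1; -0.037 0.004 -0.002 -0.002 0.002 0.14 -1"}}

```text
time_s: 1.15
tool_pos: [0.3446, 0.3073, 0.3284]
tool_rot: [-179.8, -0.5, 111.0]
force: [0.7, -0.4, 0.6]
grip_width: 0.0866
```

Run:
```python
from h import *
o=env.get_obs(); print(o['qpos'])
plan(o,[.427,.184,.33],95)
```

```text
[-59.88667694  -7.03975333  13.84854121  99.9014494    1.13436847
  86.93799954 -25.15977232]
n 4 d [ 0.0824 -0.1233  0.0016] deg [-0.3  -0.46 16.04]
-0.0362 0.0082 -0.0008 -0.003 -0.004 0.14 -1; -0.0355 0.0107 -0.0007 -0.003 -0.004 0.14 -1; -0.0347 0.0131 -0.0006 -0.003 -0.004 0.14 -1; -0.0337 0.0155 -0.0005 -0.003 -0.004 0.14 -1
```

>>> {"fn": "servo_tool", "kwargs": {"moves": "-0.036 0.008 -0.001 -0.003 -0.004 0.14 -1; -0.036 0.011 -0.001 -0.003 -0.004 0.14 -1; -0.035 0.013 -0.001 -0.003 -0.004 0.14 -1; -0.034 0.016 0 -0.003 -0.004 0.14 -1; 0 0 0 0 0 0 -1"}}

```text
time_s: 1.57
tool_pos: [0.433, 0.1667, 0.3311]
tool_rot: [179.8, 0.0, 93.3]
force: [1.0, -0.7, -0.3]
grip_width: 0.0872
```

Run:
```python
from h import *
o=env.get_obs(); c=env.read_camera('wrist'); save('w1.png',c['img']); np.savez('pics/w1.npz',WT=wristT(o,c),**c)
print(o['tool_pos'],o['tool_rot'],o['qpos'],o['force'])
```

```text
[0.43304009 0.16673847 0.33108446] [1.79789462e+02 6.55494994e-03 9.33073183e+01] [-50.99871457  -7.88055852  23.92075708  99.84266307   3.2824101
  87.18306071 -24.12226886] [ 1.03390397 -0.70166434 -0.29676355]
```

View pics/w1.png

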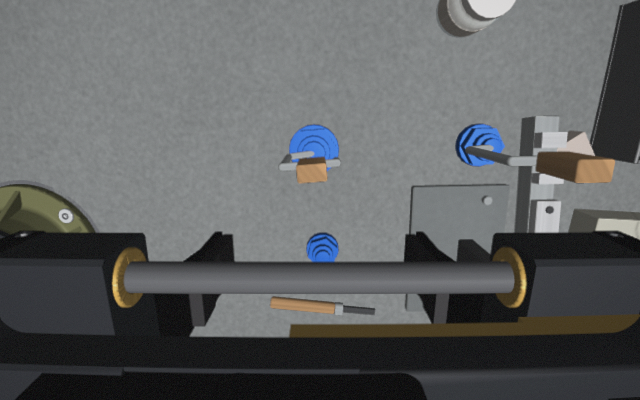

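The wrist view shows the large pattern's tab at (312,172), with its spine to the left (near side, 285,163) and its tip to the right (337,163). Now I'll measure it.

```bash
cat >> h.py <<'E'
def tabfit(c,T,ztop,near,silver=None):
    b=brown(c['img']); k,lab,st,cen=cv2.connectedComponentsWithStats(b.astype(np.uint8)); best=None
    for i in range(1,k):
        if st[i,4]<40: continue
        p=onplane(c,[cen[i]],ztop,T)[0]
        dd=np.hypot(*(p[:2]-near))
        if best is None or dd<best[0]: best=(dd,i)
    i=best[1]; p,u,v=depthpts(c,lab==i,T)
    m=p[:,2]>ztop-.006
    pp=onplane(c,np.c_[u,v],ztop,T)[m][:,:2]
    r=cv2.minAreaRect((pp*1000).astype(np.float32)); print('tab px',cen[i],st[i],'rect',r,'mean',pp.mean(0), 'depth z',np.percentile(p[:,2],[50,95]))
E
python3 - <<'E'
from h import *
c=dict(np.load('pics/w1.npz')); T=c['WT']
tabfit(c,T,.195,np.array([.427,.184]))
# wire: light gray pixels at z .14-.155 near
h=cv2.cvtColor(c['img'],cv2.COLOR_RGB2HSV)
P,u,v=depthpts(c,h[...,1]<60,T)
m=(np.abs(P[:,0]-.427)<.05)&(np.abs(P[:,1]-.184)<.03)&(P[:,2]>.14)&(P[:,2]<.16)
q=P[m];print(len(q),np.c_[u,v][m].min(0),np.c_[u,v][m].max(0)); d=np.polyfit(q[:,0],q[:,1],1);print('wire yaw',np.degrees(np.arctan(d[0])),q.min(0),q.max(0),'y at .427',np.polyval(d,.427))
a=cv2.resize(c['img'][115:195,265:360],None,fx=7,fy=7,interpolation=cv2.INTER_CUBIC);save('w1c.png',a)
E
```

```text
tab px [311.19111111 170.31111111] [296 158  31  25 675] rect ((425.0144958496094, 185.94752502441406), (25.39731788635254, 16.948240280151367), 8.183783531188965) mean [0.42504946 0.18589777] depth z [0.1968665  0.19826693]
259 [278 157] [340 170]
wire yaw 7.503874774384483 [0.39148078 0.17774107 0.14085395] [0.45261508 0.19344019 0.1583337 ] y at .427 0.18649066277225815
```

View pics/w1c.png

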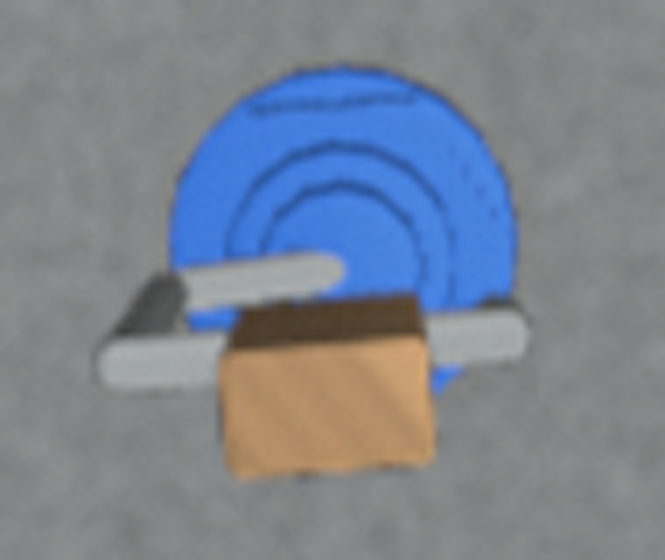

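Run:
```python
from h import *
o=env.get_obs()
plan(o,[.426,.185,.23],98)
o['tool_pos']=[.426,.185,.23]; o['tool_rot']=[180,0,98]; plan(o,[.426,.185,.167],98,3)
```

```text
n 3 d [-0.0052  0.0149 -0.101 ] deg [ 0.13 -0.11 -4.38]
0.005 -0.0015 0.0337 0.002 -0.001 -0.051 -1; 0.0051 -0.0013 0.0337 0.002 -0.001 -0.051 -1; 0.0051 -0.0012 0.0337 0.002 -0.001 -0.051 -1
n 3 d [ 0.     0.    -0.063] deg [0. 0. 0.]
0 -0 0.021 0 0 0 -1; 0 -0 0.021 0 0 0 -1; 0 -0 0.021 0 0 0 -1
```

>>> {"fn": "servo_tool", "kwargs": {"moves": "0.005 -0.001 0.034 0.002 -0.001 -0.05 -1; 0.005 -0.001 0.034 0.002 -0.001 -0.05 -1; 0.005 -0.001 0.034 0.002 -0.001 -0.05 -1; 0 0 0 0 0 0 -1"}}

```text
time_s: 1.95
tool_pos: [0.4273, 0.1876, 0.2278]
tool_rot: [179.8, -0.3, 98.1]
force: [-1.8, -1.0, -0.5]
grip_width: 0.0871
```

Run:
```python
from h import *
o=env.get_obs(); print(o['force']); plan(o,[.426,.185,.167],98,3)
```

```text
[-1.81521145 -1.00076954 -0.53605264]
n 3 d [-0.0013 -0.0026 -0.0608] deg [ 0.21 -0.32  0.15]
-0.0009 -0.0006 0.0203 0.002 -0.004 0.002 -1; -0.0009 -0.0006 0.0203 0.002 -0.004 0.002 -1; -0.0008 -0.0006 0.0203 0.002 -0.004 0.002 -1
```

>>> {"fn": "servo_tool", "kwargs": {"moves": "-0.001 -0.0005 0.02 0 -0.004 0 -1; -0.001 -0.0005 0.02 0 -0.004 0 -1; -0.001 -0.0005 0.02 0 -0.004 0 -1; 0 0 0 0 0 0 -1"}}

```text
time_s: 2.28
tool_pos: [0.4254, 0.1885, 0.1693]
tool_rot: [179.8, -0.0, 98.5]
force: [-1.0, -0.0, -0.1]
grip_width: 0.0869
```

Run:
```python
from h import *
for n in ['scene','wrist']:
    c=env.read_camera(n); im=c['img']
    if n=='scene': im=cv2.resize(im[140:260,330:450],None,fx=5,fy=5,interpolation=cv2.INTER_CUBIC)
    save('g1'+n+'.png',im)
o=env.get_obs(); print(o['tool_pos'],o['tool_rot'],o['force'])
```

```text
[0.4278178  0.18965426 0.17278687] [179.42753849  -0.19267441  98.44610159] [ 0.22143002 -0.24402272  0.71175387]
```

View pics/g1wrist.png

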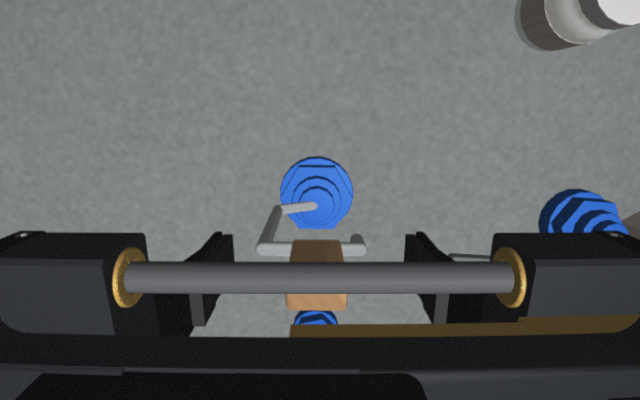

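View pics/g1scene.png

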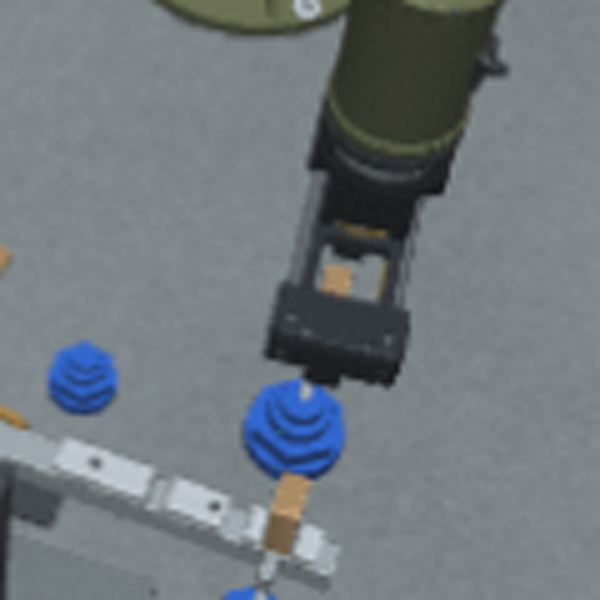

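>>> {"fn": "servo_tool", "kwargs": {"moves": "-0.003 0 0.004 0 0 0 -1; 0 0 0 0 0 0 -1"}}

```text
time_s: 2.55
tool_pos: [0.4301, 0.188, 0.1723]
tool_rot: [179.2, -0.3, 98.5]
force: [0.3, -0.3, 0.6]
grip_width: 0.0871
```

>>> {"fn": "servo_tool", "kwargs": {"moves": "0 0 0 0 0 0 -1"}}

```text
time_s: 2.63
tool_pos: [0.431, 0.1885, 0.1738]
tool_rot: [179.0, -0.4, 98.5]
force: [0.6, 0.4, 0.0]
grip_width: 0.0872
```

>>> {"fn": "servo_tool", "kwargs": {"moves": "0 0 0 0 0 0 -1"}}

```text
time_s: 2.72
tool_pos: [0.4316, 0.1888, 0.1749]
tool_rot: [178.9, -0.4, 98.5]
force: [-1.4, 0.3, 0.1]
grip_width: 0.0871
```

Run:
```python
from h import *
plan(env.get_obs(),[.427,.1855,.167],98,2)
```

```text
n 2 d [-0.0046 -0.0033 -0.0079] deg [ 1.05 -0.45  0.47]
-0.0013 -0.0026 0.0039 0.018 -0.008 0.008 -1; -0.0013 -0.0026 0.0039 0.018 -0.008 0.008 -1
```

>>> {"fn": "servo_tool", "kwargs": {"moves": "-0.002 -0.003 0.005 0.018 -0.008 0.008 -1; -0.002 -0.003 0.005 0.018 -0.008 0.008 -1; 0 -0.0005 0.001 0.004 -0.002 0 -1"}}

```text
time_s: 2.97
tool_pos: [0.4265, 0.184, 0.1649]
tool_rot: [-180.0, 0.0, 98.0]
force: [-0.1, 0.1, -0.7]
grip_width: 0.0872
```

>>> {"fn": "servo_tool", "kwargs": {"moves": "0 -0.0005 0.001 0.004 -0.002 0 -1"}}

```text
time_s: 3.05
tool_pos: [0.4258, 0.1837, 0.1635]
tool_rot: [-179.8, 0.1, 97.9]
force: [-0.4, -0.3, -0.2]
grip_width: 0.0872
```

>>> {"fn": "servo_tool", "kwargs": {"moves": "0 0 0 0 0 0 -1"}}

```text
time_s: 3.13
tool_pos: [0.4254, 0.1835, 0.163]
tool_rot: [-179.8, 0.1, 97.9]
force: [0.4, 0.2, -0.5]
grip_width: 0.0871
```

>>> {"fn": "servo_tool", "kwargs": {"moves": "0 0 0 0 0 0 -1; 0 0 0 0 0 0 -1"}}

```text
time_s: 3.3
tool_pos: [0.4252, 0.1835, 0.1626]
tool_rot: [-179.7, 0.1, 97.9]
force: [-0.1, -0.6, 0.1]
grip_width: 0.0872
```

>>> {"fn": "servo_tool", "kwargs": {"moves": "0.001 0 -0.003 0 0 0 -1; 0 0 0 0 0 0 -1; 0 0 0 0 0 0 -1"}}

```text
time_s: 3.55
tool_pos: [0.4251, 0.1847, 0.166]
tool_rot: [-179.7, 0.1, 97.9]
force: [0.1, 0.4, -0.5]
grip_width: 0.0866
```

>>> {"fn": "servo_tool", "kwargs": {"moves": "0 0 0 0 0 0 0; 0 0 0 0 0 0 0.3; 0 0 0 0 0 0 0.5; 0 0 0 0 0 0 1; 0 0 0 0 0 0 1; 0 0 0 0 0 0 1; 0 0 0 0 0 0 1", "squeeze": 30}}

```text
time_s: 4.13
tool_pos: [0.4253, 0.1848, 0.1664]
tool_rot: [-179.8, 0.1, 98.0]
force: [-0.2, -0.3, -0.1]
grip_width: 0.0487
```

>>> {"fn": "servo_tool", "kwargs": {"moves": "0 0 0 0 0 0 1; 0 0 0 0 0 0 1; 0 0 0 0 0 0 1; 0 0 0 0 0 0 1; 0 0 0 0 0 0 1"}}

```text
time_s: 4.55
tool_pos: [0.4253, 0.1848, 0.1662]
tool_rot: [-179.8, 0.1, 97.9]
force: [0.4, 0.4, -0.2]
grip_width: 0.0257
```

>>> {"fn": "servo_tool", "kwargs": {"moves": "0 0 -0.01 0 0 0 1; 0 0 -0.025 0 0 0 1; 0 0 -0.035 0 0 0 1; 0 0 -0.035 0 0 0 1; 0 0 -0.03 0 0 0 1; 0 0 0 0 0 0 1; 0 0 0 0 0 0 1"}}

```text
time_s: 5.13
tool_pos: [0.4213, 0.1826, 0.304]
tool_rot: [-179.0, 0.5, 97.9]
force: [0.4, -0.0, -4.9]
grip_width: 0.0257
```

Run:
```python
from h import *
o=env.get_obs(); print(o['force'],o['tool_pos'],o['tool_rot'],o['qpos']); plan(o,[.563,-.053,.302],94.4,g=1)
c=env.read_camera('scene'); save('l1.png',c['img'][100:300,220:480])
```

```text
[ 0.40521311 -0.02528761 -4.92670791] [0.42127782 0.18261983 0.30403215] [-179.0008962     0.49264052   97.90872749] [-52.13594329  -7.04050828  23.13164469 102.25889693   2.8658536
  85.3375218  -21.54370527]
n 8 d [ 0.1417 -0.2356 -0.002 ] deg [-0.98  0.52  3.5 ]
-0.0316 0.0135 0.0003 -0.004 0.002 0.015 1; -0.0315 0.0137 0.0003 -0.004 0.002 0.015 1; -0.0314 0.014 0.0003 -0.004 0.002 0.015 1; -0.0313 0.0142 0.0003 -0.004 0.002 0.015 1; -0.0312 0.0145 0.0003 -0.004 0.002 0.015 1; -0.0311 0.0147 0.0003 -0.004 0.002 0.015 1; -0.031 0.0149 0.0003 -0.004 0.002 0.015 1; -0.0308 0.0152 0.0003 -0.004 0.002 0.015 1
```

View pics/l1.png

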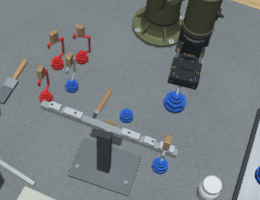

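>>> {"fn": "servo_tool", "kwargs": {"moves": "-0.032 0.013 0 -0.004 0.002 0.015 1; -0.032 0.013 0 -0.004 0.002 0.015 1; -0.031 0.013 0 -0.004 0.002 0.015 1; -0.031 0.013 0 -0.004 0.002 0.015 1; -0.031 0.013 0 -0.004 0.002 0.015 1; -0.031 0.013 0 -0.004 0.002 0.015 1; -0.025 0.010 0 -0.004 0.002 0.015 1; -0.015 0.005 0 -0.004 0.002 0.015 1; 0 0 0 0 0 0 1"}}

```text
time_s: 5.93
tool_pos: [0.5361, -0.041, 0.288]
tool_rot: [-178.6, 0.4, 94.8]
force: [-0.7, -0.4, -4.2]
grip_width: 0.0258
```

>>> {"fn": "servo_tool", "kwargs": {"moves": "0 0 0 0 0 0 1; 0 0 0 0 0 0 1"}}

```text
time_s: 6.1
tool_pos: [0.5342, -0.042, 0.2846]
tool_rot: [-178.3, 0.4, 94.6]
force: [0.3, 0.7, -3.6]
grip_width: 0.0255
```

Run:
```python
from h import *
o=env.get_obs(); plan(o,[.57,-.053,.302],94.4,g=1)
c=env.read_camera('scene'); save('l2.png',cv2.resize(c['img'][100:300,220:480],None,fx=3,fy=3,interpolation=cv2.INTER_CUBIC))
c=env.read_camera('wrist'); save('l2w.png',c['img'])
```

```text
n 2 d [ 0.0358 -0.011   0.0174] deg [-1.74  0.43  0.21]
-0.007 0.0172 -0.0092 -0.03 0.007 0.004 1; -0.0069 0.0173 -0.0089 -0.03 0.007 0.004 1
```

View pics/l2.png

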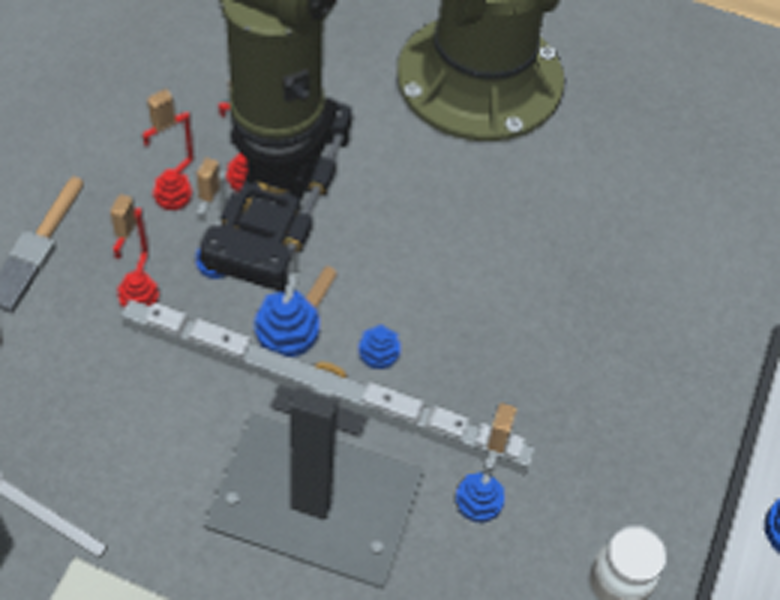

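View pics/l2w.png

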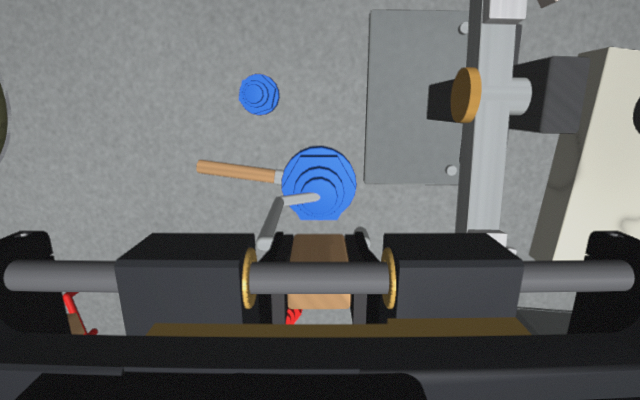

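>>> {"fn": "servo_tool", "kwargs": {"moves": "-0.005 0.008 -0.011 -0.03 0.007 0.004 1; -0.005 0.01 -0.012 -0.03 0.007 0.004 1; 0 0 -0.002 -0.004 0 0 1; 0 0 -0.0015 -0.004 0 0 1; 0 0 -0.0015 -0.004 0 0 1"}}

```text
time_s: 6.62
tool_pos: [0.5544, -0.0441, 0.3147]
tool_rot: [179.5, -0.2, 95.0]
force: [-0.4, 0.1, -4.2]
grip_width: 0.0257
```

>>> {"fn": "servo_tool", "kwargs": {"moves": "0 0 -0.0015 -0.004 0 0 1; 0 0 -0.0015 -0.004 0 0 1"}}

```text
time_s: 6.78
tool_pos: [0.5539, -0.0431, 0.3178]
tool_rot: [179.3, -0.3, 95.1]
force: [-1.0, -0.4, -4.1]
grip_width: 0.0254
```

Run:
```python
from h import *
o=env.get_obs(); plan(o,[.633,-.048,.304],94.4,g=1); print(o['force'])
```

```text
n 3 d [ 0.0791 -0.0049 -0.0138] deg [ 0.72 -0.26  0.72]
-0.004 0.0261 0.0049 0.008 -0.003 0.008 1; -0.0039 0.0261 0.0048 0.008 -0.003 0.008 1; -0.0038 0.0261 0.0047 0.008 -0.003 0.008 1
[-1.00680799 -0.35671149 -4.109257  ]
```

>>> {"fn": "servo_tool", "kwargs": {"moves": "-0.002 0.015 0.002 0.008 -0.003 0.005 1; -0.002 0.02 0.002 0.008 -0.003 0.005 1; -0.002 0.02 0.001 0.008 -0.003 0.005 1; -0.001 0.012 0 0 0 0 1; 0 0 0 0 0 0 1; 0 0 0 0 0 0 1; 0 0 0 0 0 0 1"}}

```text
time_s: 7.37
tool_pos: [0.6211, -0.0414, 0.3121]
tool_rot: [-179.8, -0.2, 94.9]
force: [-0.2, 0.2, -4.1]
grip_width: 0.0259
```

Run:
```python
from h import *
o=env.get_obs(); plan(o,[.633,-.048,.29],94.4,g=1); print(o['force'])
c=env.read_camera('scene'); save('l3.png',cv2.resize(c['img'][130:300,220:450],None,fx=3.4,fy=3.4,interpolation=cv2.INTER_CUBIC))
c=env.read_camera('wrist'); save('l3w.png',c['img']); np.savez('pics/l3w.npz',WT=wristT(o,c),**c)
```

```text
n 1 d [ 0.0119 -0.0066 -0.0221] deg [-0.19 -0.23  0.54]
-0.0077 0.0114 0.0221 -0.006 -0.008 0.019 1
[-0.21492537  0.15640743 -4.11583055]
```

View pics/l3.png

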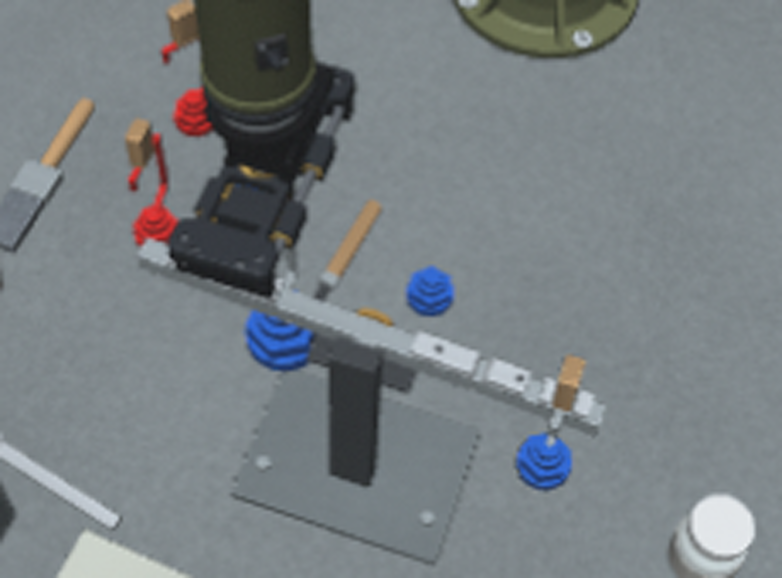

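View pics/l3w.png

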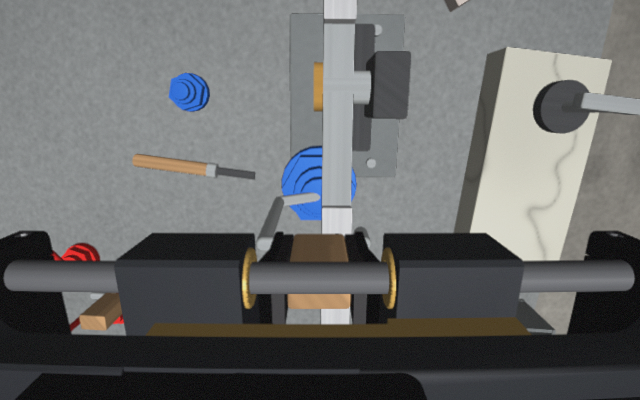

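>>> {"fn": "servo_tool", "kwargs": {"moves": "-0.006 0.006 0.008 -0.003 -0.004 0.01 1; -0.001 0.005 0.009 -0.003 -0.004 0.01 1; 0 0 0.004 0 0 0 1; 0 0 0 0 0 0 1; 0 0 0 0 0 0 1; 0 0 0 0 0 0 1"}}

```text
time_s: 7.97
tool_pos: [0.6315, -0.0484, 0.2894]
tool_rot: [180.0, -0.1, 94.3]
force: [-0.1, 0.1, -3.6]
grip_width: 0.026
```

```bash
cat >> h.py <<'E'
th=np.radians(4.4); EX=np.array([np.cos(th),np.sin(th)]); EY=np.array([-np.sin(th),np.cos(th)]); MID=np.array([.6255,.046])
def st(w=None):
    o=env.get_obs(); d=o['tool_pos'][:2]-MID
    f=o['force']; print('bar x %.1f y %.1f z %.1f mm'%(d@EX*1e3,d@EY*1e3,o['tool_pos'][2]*1e3),'F bar',np.round([f[:2]@EX,f[:2]@EY,f[2]],2),'rot',o['tool_rot'].round(2),'tq',o['wrist_torque'].round(3),'t',o['time_s'],'gw',o['grip_width'].round(4)); return o
E
python3 -c "
from h import *
st()"
```

```text
Traceback (most recent call last):
  File "h.py", line 47, in st
    f=o['force']; print('bar x %.1f y %.1f z %.1f mm'%(d@EX*1e3,d@EY*1e3,o['tool_pos'][2]*1e3),'F bar',np.round([f[:2]@EX,f[:2]@EY,f[2]],2),'rot',o['tool_rot'].round(2),'tq',o['wrist_torque'].round(3),'t',o['time_s'],'gw',o['grip_width'].round(4)); return o
                                                                                                                                                                                                                              ^^^^^^^^^^^^^^^^^^^^^
AttributeError: 'float' object has no attribute 'round'
```

>>> {"fn": "servo_tool", "kwargs": {"moves": "0 0 0.004 0 0 0 1; 0 0 0.003 0 0 0 1; 0 0 0.002 0 0 0 1; 0 0 0 0 0 0 1; 0 0 0 0 0 0 1"}}

```text
time_s: 8.38
tool_pos: [0.6315, -0.0482, 0.28]
tool_rot: [179.9, -0.1, 94.3]
force: [1.1, 0.2, -3.1]
grip_width: 0.0258
```

>>> {"fn": "servo_tool", "kwargs": {"moves": "0 0 0.002 0 0 0 1; 0 0 0 0 0 0 1"}}

```text
time_s: 8.55
tool_pos: [0.6316, -0.0481, 0.278]
tool_rot: [179.9, -0.1, 94.3]
force: [-0.2, -0.7, -3.8]
grip_width: 0.0259
```

>>> {"fn": "servo_tool", "kwargs": {"moves": "0 0 0.002 0 0 0 1; 0 0 0 0 0 0 1"}}

```text
time_s: 8.72
tool_pos: [0.6316, -0.048, 0.276]
tool_rot: [179.9, -0.1, 94.3]
force: [0.0, 0.5, -3.5]
grip_width: 0.026
```

>>> {"fn": "servo_tool", "kwargs": {"moves": "0 0 0.002 0 0 0 1; 0 0 0 0 0 0 1"}}

```text
time_s: 8.88
tool_pos: [0.6318, -0.0482, 0.274]
tool_rot: [179.9, -0.1, 94.3]
force: [-0.1, -0.9, -3.1]
grip_width: 0.0257
```

```bash
sed -i "s/o\['grip_width'\].round(4)/round(o['grip_width'],4)/" h.py
cat >> h.py <<'E'
def tilt(c):
    h=cv2.cvtColor(c['img'],cv2.COLOR_RGB2HSV)
    P,u,v=depthpts(c,(h[...,1]<60)&(h[...,2]>185))
    d=P[:,:2]-MID; X=d@EX; Y=d@EY
    m=(abs(X)<.012)&(Y>.02)&(Y<.14)&(P[:,2]>.20)&(P[:,2]<.28)
    y=Y[m]; z=P[m,2]
    b=np.polyfit(y,z,1); r=z-np.polyval(b,y); k=abs(r)<.003; b=np.polyfit(y[k],z[k],1)
    return -b[0], (.240-np.polyval(b,.08))/.08, k.sum()
E
python3 - <<'E'
from h import *
for n in ['scene','top']: print(n,'start',tilt(dict(np.load(f'pics/{n}0.npz'))))
for n in ['scene','top']: print(n,tilt(env.read_camera(n)))
st()
E
```

```text
scene start (np.float64(0.1149117252176679), np.float64(0.11120209645747968), np.int64(131))
top start (np.float64(0.08219173014160058), np.float64(0.11641998887814246), np.int64(232))
scene (np.float64(0.08023807019097087), np.float64(0.09780309324259988), np.int64(149))
top (np.float64(0.06928636877363253), np.float64(0.10315479816817262), np.int64(263))
bar x -0.8 y -94.3 z 274.4 mm F bar [-0.22  0.55 -3.56] rot [ 1.7986e+02 -1.5000e-01  9.4300e+01] tq [-0.099  0.082  0.001] t 8.9833 gw 0.0259
```

>>> {"fn": "servo_tool", "kwargs": {"moves": "0 0 0.002 0 0 0 1; 0 0 0.002 0 0 0 1; 0 0 0.001 0 0 0 1; 0 0 0 0 0 0 1"}}

```text
time_s: 9.32
tool_pos: [0.6322, -0.0491, 0.2701]
tool_rot: [179.8, -0.1, 94.3]
force: [0.7, 0.2, -2.0]
grip_width: 0.0258
```

Run:
```python
from h import *
print([round(tilt(env.read_camera(n))[1],4) for n in ['scene','top']])
st()
```

```text
[np.float64(0.0588), np.float64(0.0605)]
bar x -0.6 y -95.3 z 270.2 mm F bar [ 0.16  0.38 -1.81] rot [ 1.7978e+02 -9.0000e-02  9.4260e+01] tq [-0.185  0.244  0.038] t 9.4167 gw 0.0256
```

>>> {"fn": "servo_tool", "kwargs": {"moves": "-0.003 0 0 0 0 0 1; -0.003 0 0 0 0 0 1; -0.003 0 0 0 0 0 1; -0.003 0 0 0 0 0 1; 0 0 0 0 0 0 1"}}

```text
time_s: 9.83
tool_pos: [0.6337, -0.0598, 0.2704]
tool_rot: [179.7, -0.3, 94.4]
force: [-0.2, 0.1, -1.9]
grip_width: 0.026
```

Run:
```python
from h import *
print([round(tilt(env.read_camera(n))[1],4) for n in ['scene','top']])
st()
```

```text
[np.float64(0.0578), np.float64(0.0597)]
bar x 0.1 y -106.0 z 270.4 mm F bar [-0.63 -0.76 -2.22] rot [179.72  -0.22  94.4 ] tq [-0.349  0.093 -0.022] t 9.9333 gw 0.0258
```

>>> {"fn": "servo_tool", "kwargs": {"moves": "-0.003 0 0 0 0 0 1; -0.003 0 0 0 0 0 1; -0.003 0 0 0 0 0 1; -0.002 0 0 0 0 0 1; 0 0 0 0 0 0 1"}}

```text
time_s: 10.35
tool_pos: [0.6348, -0.0709, 0.2703]
tool_rot: [179.7, -0.3, 94.5]
force: [-0.4, 0.4, -2.6]
grip_width: 0.026
```

Run:
```python
from h import *
print([round(tilt(env.read_camera(n))[1],4) for n in ['scene','top']])
st()
```

```text
[np.float64(0.0523), np.float64(0.0504)]
bar x 0.3 y -117.1 z 270.3 mm F bar [ 0.86 -0.54 -2.35] rot [179.71  -0.28  94.46] tq [-0.221  0.058  0.038] t 10.45 gw 0.0258
```

>>> {"fn": "servo_tool", "kwargs": {"moves": "-0.003 0 0 0 0 0 1; -0.003 0 0 0 0 0 1; -0.003 0 0 0 0 0 1; 0 0 0 0 0 0 1"}}

```text
time_s: 10.78
tool_pos: [0.6356, -0.0798, 0.2702]
tool_rot: [179.7, -0.3, 94.5]
force: [-0.3, -0.2, -1.8]
grip_width: 0.0258
```

Run:
```python
from h import *
print([round(tilt(env.read_camera(n))[1],4) for n in ['scene','top']])
st()
```

```text
[np.float64(0.0497), np.float64(0.0508)]
bar x 0.4 y -126.1 z 270.3 mm F bar [-0.33 -0.56 -1.71] rot [179.72  -0.29  94.53] tq [-0.399  0.096  0.039] t 10.8833 gw 0.0256
```

>>> {"fn": "servo_tool", "kwargs": {"moves": "-0.002 0 0 0 0 0 1; -0.002 0 0 0 0 0 1; 0 0 0 0 0 0 1"}}

```text
time_s: 11.13
tool_pos: [0.6359, -0.0834, 0.2702]
tool_rot: [179.7, -0.3, 94.6]
force: [-0.2, -0.4, -1.9]
grip_width: 0.0258
```

>>> {"fn": "servo_tool", "kwargs": {"moves": "-0.002 0 0 0 0 0 1; 0 0 0 0 0 0 1"}}

```text
time_s: 11.3
tool_pos: [0.6361, -0.0854, 0.2701]
tool_rot: [179.7, -0.4, 94.6]
force: [0.4, -1.4, -2.1]
grip_width: 0.0256
```

Run:
```python
from h import *
print([round(tilt(env.read_camera(n))[1],4) for n in ['scene','top']])
st()
```

```text
[np.float64(0.0454), np.float64(0.0489)]
bar x 0.5 y -131.8 z 270.2 mm F bar [ 0.46 -0.58 -2.78] rot [179.72  -0.33  94.57] tq [-0.334  0.116 -0.054] t 11.4 gw 0.0255
```

>>> {"fn": "servo_tool", "kwargs": {"moves": "-0.002 0 0 0 0 0 1; 0 0 0 0 0 0 1"}}

```text
time_s: 11.57
tool_pos: [0.6363, -0.0877, 0.2701]
tool_rot: [179.7, -0.3, 94.6]
force: [-0.1, -1.3, -1.9]
grip_width: 0.0256
```

Run:
```python
from h import *
print([round(tilt(env.read_camera(n))[1],4) for n in ['scene','top']])
st()
```

```text
[np.float64(0.0544), np.float64(0.0551)]
bar x 0.5 y -134.1 z 270.2 mm F bar [-0.64 -1.06 -1.8 ] rot [179.72  -0.31  94.57] tq [-0.431  0.085 -0.007] t 11.6667 gw 0.0256
```

>>> {"fn": "servo_tool", "kwargs": {"moves": "-0.002 0 0 0 0 0 1; 0 0 0 0 0 0 1"}}

```text
time_s: 11.83
tool_pos: [0.6363, -0.0898, 0.2698]
tool_rot: [179.8, -0.3, 94.6]
force: [0.9, -1.7, -3.9]
grip_width: 0.0256
```

Run:
```python
from h import *
print([round(tilt(env.read_camera(n))[1],4) for n in ['scene','top']])
st()
```

```text
[np.float64(0.0949), np.float64(0.0975)]
bar x 0.3 y -136.2 z 269.8 mm F bar [-0.28 -1.45 -2.39] rot [179.76  -0.3   94.57] tq [-0.563  0.065  0.001] t 11.9333 gw 0.026
```

>>> {"fn": "servo_tool", "kwargs": {"moves": "-0.0005 0 0.002 0 0 0 1; -0.0003 0 0.002 0 0 0 1; -0.0003 0 0.002 0 0 0 1; -0.0002 0 0.002 0 0 0 1; 0 0 0 0 0 0 1"}}

```text
time_s: 12.35
tool_pos: [0.6365, -0.0914, 0.2614]
tool_rot: [179.7, -0.3, 94.6]
force: [-0.5, -2.3, -2.6]
grip_width: 0.0258
```

Run:
```python
from h import *
print([round(tilt(env.read_camera(n))[1],4) for n in ['scene','top']])
st()
```

```text
[np.float64(0.0357), np.float64(0.039)]
bar x 0.5 y -137.8 z 261.8 mm F bar [ 0.21 -0.8  -2.33] rot [179.72  -0.29  94.56] tq [-0.286  0.178 -0.016] t 12.45 gw 0.0258
```

>>> {"fn": "servo_tool", "kwargs": {"moves": "-0.001 0 0.001 0 0 0 1; -0.0005 0 0.002 0 0 0 1; -0.0003 0 0.002 0 0 0 1; 0 0 0.001 0 0 0 1; 0 0 0 0 0 0 1"}}

```text
time_s: 12.87
tool_pos: [0.6367, -0.0923, 0.2558]
tool_rot: [179.7, -0.4, 94.6]
force: [0.0, -0.1, -1.2]
grip_width: 0.0255
```

Run:
```python
from h import *
for n in ['scene','top']:
    c=env.read_camera(n); print(round(tilt(c)[1],4))
    if n=='scene': save('s1.png',cv2.resize(c['img'][130:300,220:450],None,fx=3.4,fy=3.4,interpolation=cv2.INTER_CUBIC))
st()
```

```text
-0.0071
-0.0059
bar x 0.6 y -138.8 z 255.9 mm F bar [ 0.04  0.82 -0.84] rot [179.71  -0.37  94.62] tq [-0.302  0.22  -0.014] t 12.9667 gw 0.0257
```

View pics/s1.png

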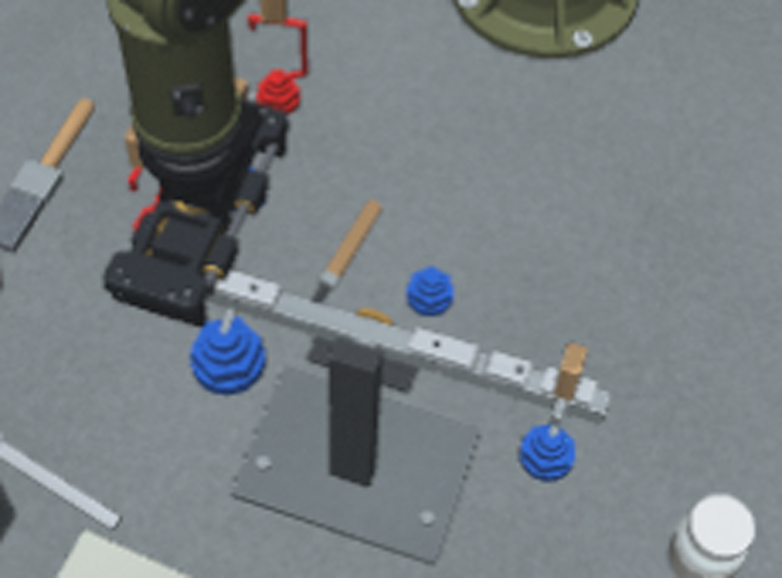

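>>> {"fn": "servo_tool", "kwargs": {"moves": "-0.0002 0 0.002 0 0 0 1; -0.0002 0 0.002 0 0 0 1; 0 0 0.001 0 0 0 1; 0 0 0 0 0 0 1; 0 0 0 0 0 0 1"}}

```text
time_s: 13.38
tool_pos: [0.6368, -0.0928, 0.2512]
tool_rot: [179.7, -0.4, 94.6]
force: [-0.3, -0.5, -0.7]
grip_width: 0.0256
```

Run:
```python
from h import *
for n in ['scene','top']:
    c=env.read_camera(n); print(round(tilt(c)[1],4)); st()
```

```text
-0.0395
bar x 0.6 y -139.3 z 251.2 mm F bar [-0.51 -0.7  -0.93] rot [179.68  -0.38  94.62] tq [-0.17   0.315  0.007] t 13.4333 gw 0.026
-0.0375
bar x 0.6 y -139.3 z 251.2 mm F bar [-1.51 -0.38 -0.14] rot [179.68  -0.37  94.62] tq [-0.199  0.278  0.001] t 13.4833 gw 0.0255
```

>>> {"fn": "servo_tool", "kwargs": {"moves": "0 0 0.0015 0 0 0 1; 0 0 0 0 0 0 1; 0 0 0 0 0 0 0.3; 0 0 0 0 0 0 0.2; 0 0 0 0 0 0 0.1; 0 0 0 0 0 0 0; 0 0 0 0 0 0 -0.2"}}

```text
time_s: 14.07
tool_pos: [0.6383, -0.0919, 0.2505]
tool_rot: [179.5, -0.4, 94.7]
force: [-0.1, 0.0, 1.1]
grip_width: 0.0434
```

Run:
```python
from h import *
for n in ['scene','top']:
    c=env.read_camera(n); print(round(tilt(c)[1],4)); st()
    if n=='scene': save('s2.png',cv2.resize(c['img'][130:300,220:450],None,fx=3.4,fy=3.4,interpolation=cv2.INTER_CUBIC))
c=env.read_camera('wrist'); save('s2w.png',c['img'])
```

```text
-0.0482
bar x 2.2 y -138.4 z 250.5 mm F bar [-0.42  0.13  0.01] rot [179.46  -0.41  94.68] tq [-0.09   0.082 -0.041] t 14.1167 gw 0.0472
-0.0449
bar x 2.2 y -138.5 z 250.5 mm F bar [ 0.23  0.3  -0.26] rot [179.46  -0.41  94.68] tq [-0.093  0.056 -0.025] t 14.1667 gw 0.049
```

View pics/s2.png

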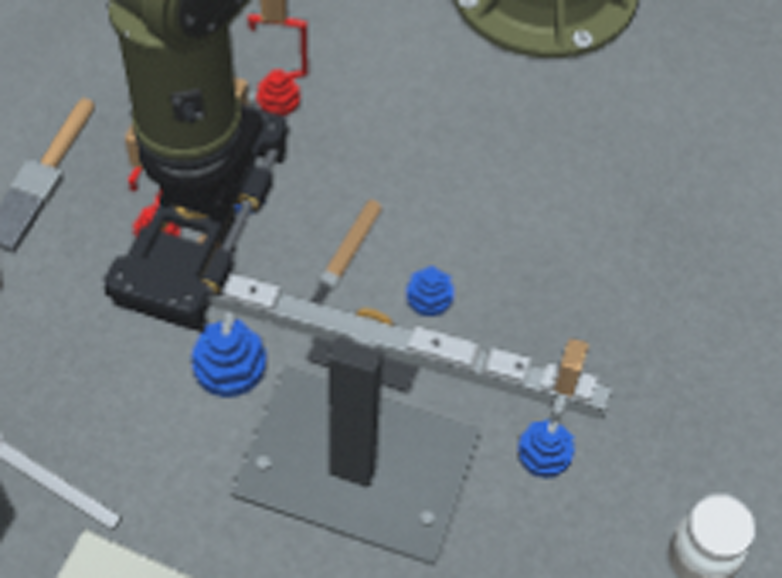

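View pics/s2w.png

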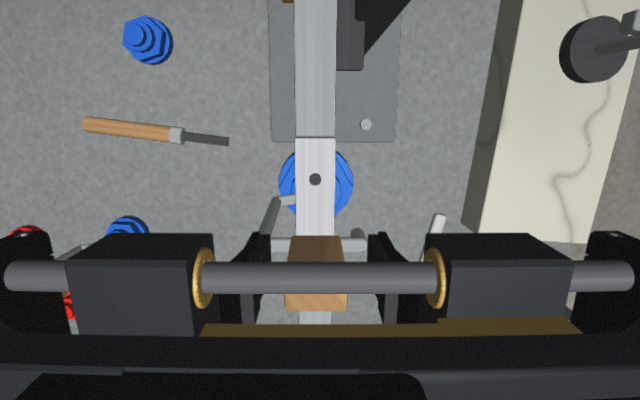

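Large pattern is hanging: in the wrist view the tab (317,270) is free between the pads and the hook wire crosses the bar. I'll open further and rise.

>>> {"fn": "servo_tool", "kwargs": {"moves": "0 0 0 0 0 0 -0.6; 0 0 0 0 0 0 -0.6; 0 0 -0.01 0 0 0 -0.6; 0 0 -0.02 0 0 0 -0.6; 0 0 -0.025 0 0 0 -0.6; 0 0 -0.025 0 0 0 -1; 0 0 -0.01 0 0 0 -1; 0 0 0 0 0 0 -1"}}

```text
time_s: 14.88
tool_pos: [0.6365, -0.0925, 0.3454]
tool_rot: [179.6, -0.4, 94.7]
force: [-0.7, -0.1, 0.3]
grip_width: 0.0819
```

Run:
```python
from h import *
for n in ['scene','top']:
    c=env.read_camera(n); print(round(tilt(c)[1],4))
    tabfit(c,c['T'],.257 if 0 else .25,MID+EY*-.136)
o=st(); plan(o,[.415,-.184,.35],98)
c=env.read_camera('wrist'); save('s3w.png',c['img'])
```

```text
-0.0507
tab px [280.32291667 206.57291667] [277 199   8  16  96] rect ((632.164794921875, -96.9752197265625), (46.42951965332031, 19.425764083862305), 27.50826644897461) mean [ 0.6328175 -0.0971818] depth z [0.27189484 0.41436604]
-0.0456
tab px [284.0877193 170.1754386] [277 168  15   5  57] rect ((0.0, 0.0), (0.0, 0.0), 0.0) mean [nan nan] depth z [0.23095459 0.23674552]
bar x -0.4 y -138.8 z 342.9 mm F bar [-0.55 -0.07 -0.07] rot [179.78  -0.44  94.64] tq [-0.054  0.008 -0.025] t 14.9833 gw 0.0855
n 7 d [-0.2208 -0.0916  0.0071] deg [ 0.23 -0.43 -3.36]
-0.0105 -0.0325 -0.0012 0.001 -0.002 -0.017 -1; -0.0102 -0.0326 -0.0012 0.001 -0.002 -0.017 -1; -0.0099 -0.0327 -0.0012 0.001 -0.002 -0.017 -1; -0.0097 -0.0327 -0.0011 0.001 -0.002 -0.017 -1; -0.0094 -0.0328 -0.0011 0.001 -0.002 -0.017 -1; -0.0091 -0.0329 -0.0011 0.001 -0.002 -0.017 -1; -0.0088 -0.033 -0.001 0.001 -0.002 -0.017 -1h.py:43: RuntimeWarning: Mean of empty slice.
  r=cv2.minAreaRect((pp*1000).astype(np.float32)); print('tab px',cen[i],st[i],'rect',r,'mean',pp.mean(0), 'depth z',np.percentile(p[:,2],[50,95]))
  ret = um.true_divide(
```

View pics/s3w.png

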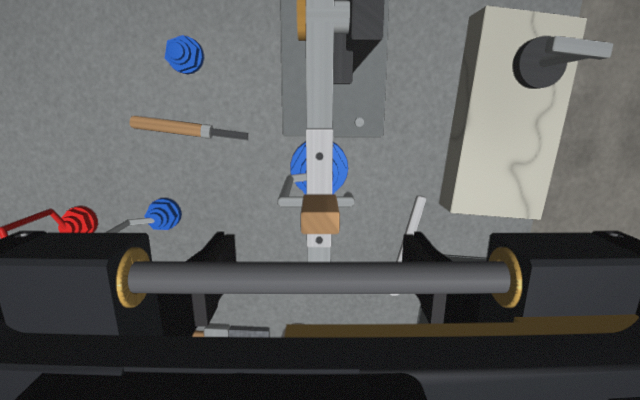

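>>> {"fn": "servo_tool", "kwargs": {"moves": "-0.012 -0.02 0 0 -0.002 -0.017 -1; -0.012 -0.033 0 0 -0.002 -0.017 -1; -0.012 -0.033 0 0 -0.002 -0.017 -1; -0.012 -0.033 0 0 -0.002 -0.017 -1; -0.012 -0.033 0 0 -0.002 -0.017 -1; -0.012 -0.033 0 0 -0.002 -0.017 -1; -0.009 -0.02 0 0 -0.002 -0.017 -1; 0 0 0 0 0 0 -1; 0 0 0 0 0 0 -1; 0 0 0 0 0 0 -1"}}

```text
time_s: 15.87
tool_pos: [0.4274, -0.1932, 0.3228]
tool_rot: [-178.6, -0.4, 98.8]
force: [0.3, -0.1, 0.5]
grip_width: 0.0868
```

Run:
```python
from h import *
o=st(); print(o['tool_pos'],o['qpos']);c=env.read_camera('wrist'); save('w2.png',c['img']); T=wristT(o,c)
tabfit(c,T,.182,np.array([.415,-.184]))
c=env.read_camera('scene'); print(tilt(c)); save('s4.png',cv2.resize(c['img'][110:280,220:450],None,fx=3.4,fy=3.4,interpolation=cv2.INTER_CUBIC))
c=env.read_camera('top');  print(tilt(c)); tabfit(c,c['T'],.257-.005,MID+EY*-.136);save('s4t.png',cv2.resize(c['img'][140:200,190:385],None,fx=4,fy=4,interpolation=cv2.INTER_CUBIC))
```

```text
bar x -215.9 y -223.3 z 322.8 mm F bar [ 0.26 -0.16  0.52] rot [-178.63   -0.44   98.78] tq [-0.061 -0.027 -0.008] t 15.8667 gw 0.0868
[ 0.42738127 -0.1931837   0.322844  ] [-29.29015154  -8.79368293  45.34428235  99.60285965   6.40860828
  88.05558373  24.11883906]
tab px [308.36268657 179.91343284] [293 167  31  26 670] rect ((412.1236267089844, -184.39805603027344), (25.605083465576172, 17.06566047668457), 2.6557347774505615) mean [ 0.41217558 -0.18447282] depth z [0.18384372 0.18525485]
(np.float64(-0.04486316241744413), np.float64(-0.04849873344342712), np.int64(142))
(np.float64(-0.06061491144533096), np.float64(-0.04633288789974467), np.int64(239))
tab px [347.1875     153.76785714] [343 147   9  15 112] rect ((637.951904296875, -94.08308410644531), (17.20574188232422, 30.753599166870117), 88.10031127929688) mean [ 0.63843223 -0.09449014] depth z [0.27750495 0.28037737]
```

View pics/w2.png

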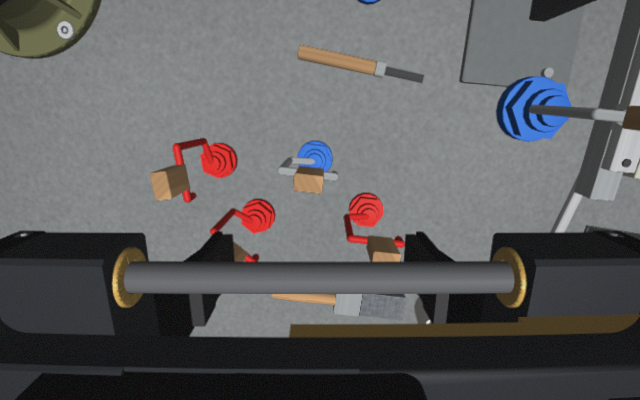

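View pics/s4.png

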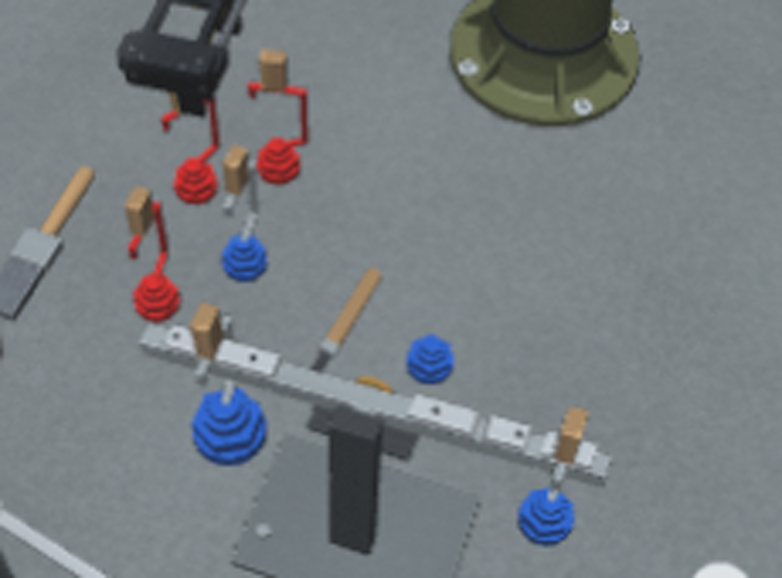

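View pics/s4t.png

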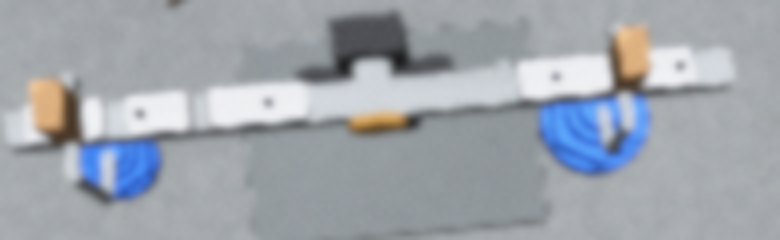

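Run:
```python
from h import *
o=st();c=env.read_camera('wrist'); T=wristT(o,c)
tabfit(c,T,.182,np.array([.415,-.184]))
h=cv2.cvtColor(c['img'],cv2.COLOR_RGB2HSV)
P,u,v=depthpts(c,h[...,1]<60,T)
m=(np.abs(P[:,0]-.413)<.05)&(np.abs(P[:,1]+.184)<.03)&(P[:,2]>.127)&(P[:,2]<.147)
q=P[m]; d=np.polyfit(q[:,0],q[:,1],1);print(len(q),'wire yaw',np.degrees(np.arctan(d[0])),q.min(0),q.max(0),'y at .413',np.polyval(d,.413))
save('w2c.png',cv2.resize(c['img'][130:205,265:360],None,fx=7,fy=7,interpolation=cv2.INTER_CUBIC))
```

```text
bar x -214.8 y -222.7 z 323.1 mm F bar [-0.19 -0.21  0.13] rot [-178.6    -0.37   98.86] tq [-0.073 -0.012 -0.033] t 16.0167 gw 0.0872
tab px [307.22238806 180.14477612] [292 167  31  27 670] rect ((412.10614013671875, -184.50376892089844), (25.53411102294922, 16.9002628326416), 2.7568953037261963) mean [ 0.41214105 -0.18448995] depth z [0.18378949 0.18523244]
264 wire yaw 2.2510847336783746 [ 0.37820099 -0.18978377  0.12700139] [ 0.43942575 -0.17715701  0.14691996] y at .413 -0.18402899490268887
```

View pics/w2c.png

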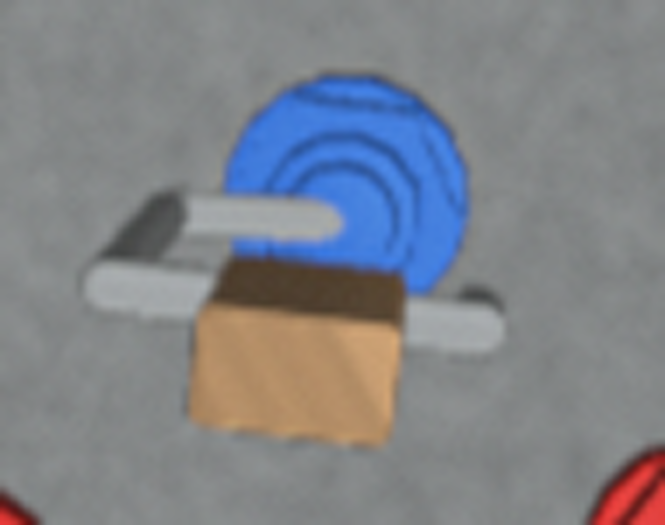

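Run:
```python
from h import *
plan(env.get_obs(),[.4127,-.1845,.215],92.6)
```

```text
n 3 d [-0.0158  0.0081 -0.1083] deg [-1.41 -0.28  6.27]
0.0033 -0.0039 0.0362 -0.016 -0.003 0.073 -1; 0.0032 -0.0043 0.0362 -0.016 -0.003 0.073 -1; 0.0031 -0.0047 0.0361 -0.016 -0.003 0.073 -1
```

>>> {"fn": "servo_tool", "kwargs": {"moves": "0.003 -0.004 0.03 -0.016 -0.003 0.07 -1; 0.003 -0.004 0.035 -0.016 -0.003 0.07 -1; 0.002 -0.005 0.03 -0.016 -0.003 0.07 -1; 0 0 0 0 0 0 -1; 0 0 0 0 0 0 -1; 0 0 0 0 0 0 -1"}}

```text
time_s: 16.57
tool_pos: [0.4176, -0.1839, 0.2268]
tool_rot: [-180.0, 0.4, 93.0]
force: [0.3, -0.4, -0.2]
grip_width: 0.087
```

Run:
```python
from h import *
o=st();plan(o,[.4127,-.1845,.155],92.6,4)
```

```text
bar x -224.9 y -213.3 z 226.8 mm F bar [ 0.28 -0.43 -0.19] rot [-179.98    0.36   93.  ] tq [-0.016  0.045 -0.017] t 16.5667 gw 0.087
n 4 d [-0.0049 -0.0006 -0.0718] deg [-0.02  0.36  0.4 ]
0 -0.0012 0.018 -0 0.003 0.004 -1; 0 -0.0012 0.018 -0 0.003 0.004 -1; -0 -0.0012 0.018 -0 0.003 0.004 -1; -0.0001 -0.0012 0.018 -0 0.003 0.004 -1
```

>>> {"fn": "servo_tool", "kwargs": {"moves": "0 -0.001 0.018 0 0.003 0.004 -1; 0 -0.001 0.018 0 0.003 0.004 -1; 0 -0.001 0.018 0 0.003 0.004 -1; 0 -0.001 0.01 0 0.003 0.004 -1; 0 0 0 0 0 0 -1; 0 0 0 0 0 0 -1; 0 0 0 0 0 0 -1; 0 0 0 0 0 0 -1"}}

```text
time_s: 17.23
tool_pos: [0.4272, -0.1874, 0.1751]
tool_rot: [178.9, 0.5, 92.9]
force: [-0.3, 0.3, -0.6]
grip_width: 0.0872
```

Run:
```python
from h import *
c=env.read_camera('wrist'); save('g2.png',c['img'])
o=st();plan(o,[.4127,-.1845,.155],92.6,2)
```

```text
bar x -215.4 y -217.6 z 175.2 mm F bar [0.17 0.68 0.92] rot [178.85   0.51  92.91] tq [-0.071  0.056  0.035] t 17.2833 gw 0.0869
n 2 d [-0.0147  0.003  -0.0202] deg [1.15 0.51 0.32]
0.0019 -0.0075 0.01 0.02 0.009 0.006 -1; 0.0019 -0.0074 0.01 0.02 0.009 0.006 -1
```

View pics/g2.png

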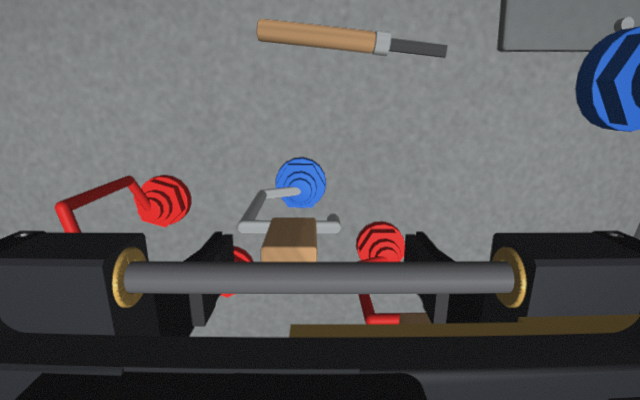

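>>> {"fn": "servo_tool", "kwargs": {"moves": "0.001 -0.007 0.006 0.02 0.009 0.006 -1; 0.001 -0.007 0.008 0.02 0.009 0.006 -1; 0 0 0 0 0 0 -1; 0 0 0 0 0 0 -1"}}

```text
time_s: 17.62
tool_pos: [0.4129, -0.1862, 0.1611]
tool_rot: [180.0, -0.1, 92.6]
force: [0.6, -0.4, 0.0]
grip_width: 0.0871
```

Run:
```python
from h import *
o=st();print(o['qpos']);plan(o,[.4127,-.1845,.155],92.6,2)
```

```text
bar x -229.8 y -215.2 z 161.1 mm F bar [ 0.6  -0.44  0.03] rot [ 1.7996e+02 -8.0000e-02  9.2550e+01] tq [-0.108 -0.019  0.015] t 17.6167 gw 0.0871
[-27.96507558  -6.26101409  47.00950403 116.67409844   4.85093068
  67.6696451   19.57822752]
n 2 d [-0.0002  0.0017 -0.0061] deg [ 0.04 -0.08 -0.05]
0.0009 -0.0001 0.0031 0.001 -0.001 -0.001 -1; 0.0009 -0.0001 0.0031 0.001 -0.001 -0.001 -1
```

>>> {"fn": "servo_tool", "kwargs": {"moves": "0.001 0 0.003 0 0 0 -1; 0.001 0 0.003 0 0 0 -1; 0 0 0 0 0 0 -1; 0 0 0 0 0 0 -1"}}

```text
time_s: 17.95
tool_pos: [0.4123, -0.1839, 0.1541]
tool_rot: [180.0, -0.1, 92.5]
force: [0.2, 1.1, -0.0]
grip_width: 0.0872
```

>>> {"fn": "servo_tool", "kwargs": {"moves": "0 0 0 0 0 0 0.3; 0 0 0 0 0 0 0.3"}}

```text
time_s: 18.12
tool_pos: [0.4124, -0.1838, 0.1541]
tool_rot: [-180.0, -0.1, 92.6]
force: [-0.4, -0.4, 1.3]
grip_width: 0.0801
```

>>> {"fn": "servo_tool", "kwargs": {"moves": "0 0 0 0 0 0 1; 0 0 0 0 0 0 1; 0 0 0 0 0 0 1; 0 0 0 0 0 0 1; 0 0 0 0 0 0 1; 0 0 0 0 0 0 1; 0 0 0 0 0 0 1; 0 0 0 0 0 0 1; 0 0 0 0 0 0 1; 0 0 0 0 0 0 1", "squeeze": 25}}

```text
time_s: 18.95
tool_pos: [0.4129, -0.184, 0.1545]
tool_rot: [179.9, -0.1, 92.6]
force: [-0.5, -0.7, 0.8]
grip_width: 0.0259
```

Run:
```python
from h import *
o=st();print(o['tool_pos'])
```

```text
bar x -229.6 y -213.0 z 154.5 mm F bar [-0.5  -0.69  0.77] rot [ 1.7994e+02 -8.0000e-02  9.2550e+01] tq [-0.118  0.082 -0.008] t 18.95 gw 0.0259
[ 0.41293935 -0.18396475  0.154528  ]
```

>>> {"fn": "servo_tool", "kwargs": {"moves": "0 0 -0.01 0 0 0 1; 0 0 -0.025 0 0 0 1; 0 0 -0.035 0 0 0 1; 0 0 -0.035 0 0 0 1; 0 0 -0.025 0 0 0 1; 0 0 0 0 0 0 1; 0 0 0 0 0 0 1; 0 0 0 0 0 0 1"}}

```text
time_s: 19.62
tool_pos: [0.4093, -0.1839, 0.2907]
tool_rot: [-179.7, -0.1, 92.4]
force: [0.2, 0.1, -2.0]
grip_width: 0.0258
```

Run:
```python
from h import *
o=st();print(o['tool_pos'],o['qpos']);plan(o,[.545,.095,.31],94.4,g=1)
c=env.read_camera('scene'); save('l4.png',cv2.resize(c['img'][110:280,220:450],None,fx=3.4,fy=3.4,interpolation=cv2.INTER_CUBIC))
```

```text
bar x -233.2 y -212.7 z 290.7 mm F bar [ 0.21  0.1  -2.02] rot [-1.7969e+02 -1.3000e-01  9.2430e+01] tq [-0.096  0.032  0.039] t 19.6167 gw 0.0258
[ 0.4092753  -0.18393069  0.29069202] [-27.9954448  -12.75737179  42.31760328 105.81782165   8.55755257
  84.08428608  15.10454577]
n 9 d [0.1357 0.2789 0.0193] deg [-0.3  -0.13 -1.97]
0.0303 0.0164 -0.0022 -0.001 -0.001 -0.008 1; 0.0303 0.0165 -0.0022 -0.001 -0.001 -0.008 1; 0.0302 0.0166 -0.0022 -0.001 -0.001 -0.008 1; 0.0301 0.0167 -0.0022 -0.001 -0.001 -0.008 1; 0.0301 0.0168 -0.0022 -0.001 -0.001 -0.008 1; 0.03 0.017 -0.0022 -0.001 -0.001 -0.008 1; 0.0299 0.0171 -0.0022 -0.001 -0.001 -0.008 1; 0.0299 0.0172 -0.0022 -0.001 -0.001 -0.008 1; 0.0298 0.0173 -0.0021 -0.001 -0.001 -0.008 1
```

View pics/l4.png

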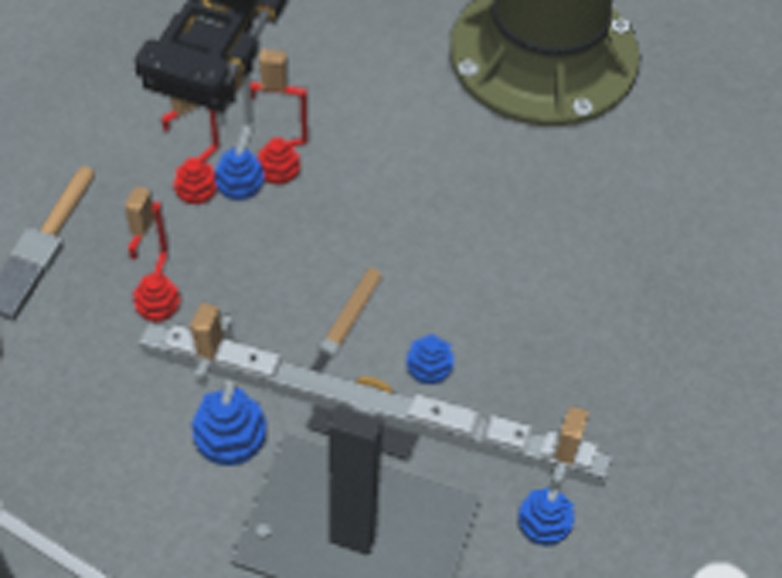

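>>> {"fn": "servo_tool", "kwargs": {"moves": "0.03 0.008 -0.002 -0.001 -0.001 -0.008 1; 0.03 0.013 -0.002 -0.001 -0.001 -0.008 1; 0.03 0.015 -0.002 -0.001 -0.001 -0.008 1; 0.03 0.015 -0.002 -0.001 -0.001 -0.008 1; 0.03 0.015 -0.002 -0.001 -0.001 -0.008 1; 0.03 0.015 -0.002 -0.001 -0.001 -0.008 1; 0.03 0.015 -0.002 -0.001 -0.001 -0.008 1; 0.03 0.012 -0.002 -0.001 -0.001 -0.008 1; 0.02 0.005 0 0 0 0 1; 0 0 0 0 0 0 1; 0 0 0 0 0 0 1; 0 0 0 0 0 0 1"}}

```text
time_s: 20.67
tool_pos: [0.5016, 0.0909, 0.2837]
tool_rot: [-177.9, 0.4, 93.9]
force: [-0.1, 0.5, -2.2]
grip_width: 0.0259
```

Run:
```python
from h import *
o=st();plan(o,[.5515,.0954,.31],94.4,g=1)
```

```text
bar x -120.1 y 54.3 z 283.7 mm F bar [-0.1   0.5  -2.21] rot [-177.87    0.42   93.88] tq [-0.09  -0.021  0.025] t 20.6667 gw 0.0259
n 2 d [0.0499 0.0045 0.0263] deg [-2.13  0.41 -0.53]
0.0004 0.0245 -0.0141 -0.037 0.007 -0.009 1; 0.0004 0.0248 -0.0136 -0.037 0.007 -0.009 1
```

>>> {"fn": "servo_tool", "kwargs": {"moves": "0 0.012 -0.013 -0.035 0.007 -0.009 1; 0 0.015 -0.013 -0.035 0.007 -0.009 1; 0 0.003 0 0 0 0 1; 0 0 0 0 0 0 1; 0 0 0 0 0 0 1"}}

```text
time_s: 21.08
tool_pos: [0.5298, 0.0861, 0.3051]
tool_rot: [-179.4, 0.2, 93.9]
force: [0.3, 0.6, -2.2]
grip_width: 0.0259
```

Run:
```python
from h import *
o=st();q=MID+EY*.056;plan(o,[*q,.308],94.4,g=1)
```

```text
bar x -92.4 y 47.3 z 305.1 mm F bar [ 0.32  0.58 -2.17] rot [-179.38    0.2    93.88] tq [-0.018  0.034  0.018] t 21.0833 gw 0.0259
n 3 d [0.0914 0.0158 0.0029] deg [-0.62  0.2  -0.52]
0.0032 0.0307 -0.0013 -0.007 0.002 -0.006 1; 0.0031 0.0308 -0.0012 -0.007 0.002 -0.006 1; 0.003 0.0308 -0.0011 -0.007 0.002 -0.006 1
```

>>> {"fn": "servo_tool", "kwargs": {"moves": "0.004 0.012 -0.003 -0.007 0.002 -0.006 1; 0.004 0.016 -0.004 -0.007 0.002 -0.006 1; 0.002 0.014 -0.003 -0.007 0.002 -0.006 1; 0 0 -0.001 0 0 0 1; 0 0 0 0 0 0 1; 0 0 0 0 0 0 1"}}

```text
time_s: 21.58
tool_pos: [0.5666, 0.0945, 0.3116]
tool_rot: [-179.3, 0.1, 94.0]
force: [0.5, 0.1, -1.4]
grip_width: 0.0256
```

Run:
```python
from h import *
o=st();q=MID+EY*.056;plan(o,[*q,.306],94.4,g=1)
c=env.read_camera('scene'); save('l5.png',cv2.resize(c['img'][130:300,220:450],None,fx=3.4,fy=3.4,interpolation=cv2.INTER_CUBIC))
```

```text
bar x -55.0 y 52.9 z 311.6 mm F bar [ 0.55  0.1  -1.41] rot [-1.7933e+02  6.0000e-02  9.4040e+01] tq [-0.058 -0.012 -0.01 ] t 21.5833 gw 0.0256
n 2 d [ 0.0546  0.0073 -0.0056] deg [-0.67  0.06 -0.36]
0.0017 0.0275 0.0025 -0.012 0.001 -0.006 1; 0.0017 0.0275 0.0026 -0.012 0.001 -0.006 1
```

View pics/l5.png

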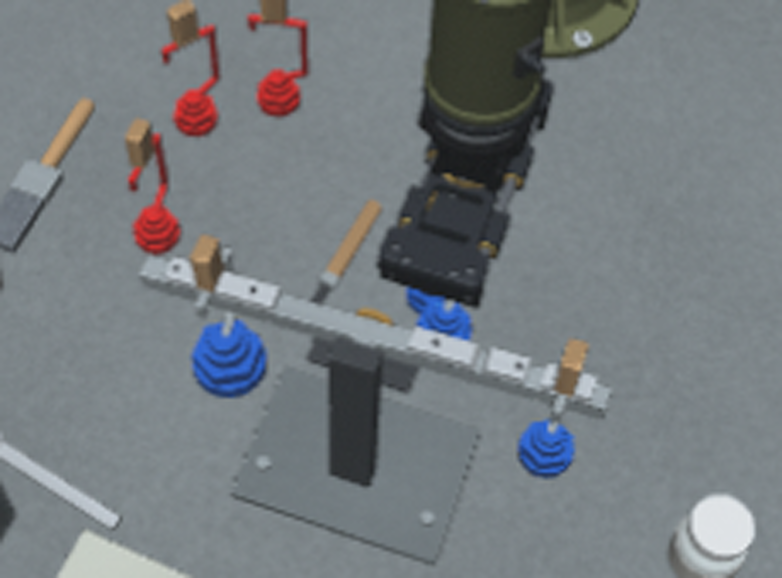

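>>> {"fn": "servo_tool", "kwargs": {"moves": "0.001 0.014 0 -0.008 0 -0.006 1; 0.001 0.018 0 -0.008 0 -0.006 1; 0.001 0.016 0 -0.008 0 0 1; 0 0.003 0 0 0 0 1; 0 0 0 0 0 0 1; 0 0 0 0 0 0 1"}}

```text
time_s: 22.13
tool_pos: [0.6129, 0.1006, 0.3103]
tool_rot: [-179.7, -0.1, 94.4]
force: [0.2, -0.4, -0.9]
grip_width: 0.0257
```

Run:
```python
from h import *
o=st();q=MID+EY*.055;plan(o,[*q,.285],94.4,g=1)
c=env.read_camera('scene'); print(tilt(c)); save('l6.png',cv2.resize(c['img'][130:300,220:450],None,fx=3.4,fy=3.4,interpolation=cv2.INTER_CUBIC))
```

```text
bar x -8.4 y 55.4 z 310.3 mm F bar [ 0.17 -0.45 -0.87] rot [-1.7965e+02 -1.3000e-01  9.4380e+01] tq [-0.164 -0.005  0.017] t 22.1333 gw 0.0257
n 1 d [ 0.0084  0.0002 -0.0253] deg [-0.35 -0.13 -0.02]
-0.0005 0.0085 0.0253 -0.012 -0.005 -0.001 1
(np.float64(-0.01585719264660556), np.float64(-0.06024453605048691), np.int64(60))
```

View pics/l6.png

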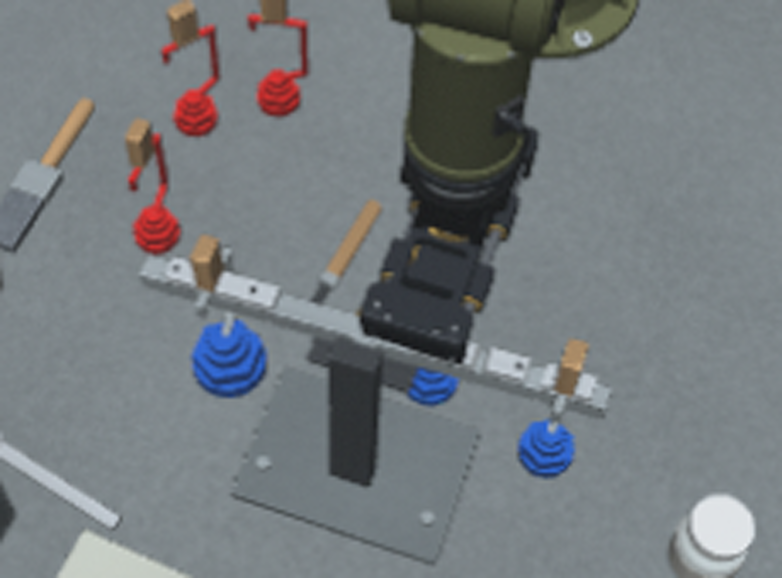

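```bash
cat >> h.py <<'E'
def tiltR(c):
    h=cv2.cvtColor(c['img'],cv2.COLOR_RGB2HSV)
    P,u,v=depthpts(c,(h[...,1]<60)&(h[...,2]>185))
    d=P[:,:2]-MID; X=d@EX; Y=d@EY
    m=(abs(X)<.012)&(Y<-.08)&(Y>-.12)&(P[:,2]>.21)&(P[:,2]<.27)
    z=P[m,2]-.240; y=-Y[m]; t=np.median(z/y); return round(float(t),4),int(m.sum())
E
python3 - <<'E'
from h import *
for n in ['scene','top']: print(n,tiltR(env.read_camera(n)), tiltR(dict(np.load(f'pics/{n}0.npz'))))
E
```

```text
scene (-0.06, 68) (0.0992, 75)
top (-0.0527, 173) (0.1052, 164)
```

>>> {"fn": "servo_tool", "kwargs": {"moves": "0 0.006 0.01 -0.006 -0.002 0 1; 0 0.002 0.012 -0.004 -0.002 0 1; 0 0 0.006 0 0 0 1; 0 0 0 0 0 0 1; 0 0 0 0 0 0 1; 0 0 0 0 0 0 1"}}

```text
time_s: 22.78
tool_pos: [0.6197, 0.1011, 0.279]
tool_rot: [-179.9, -0.1, 94.4]
force: [-0.2, -1.1, -2.2]
grip_width: 0.0256
```

Run:
```python
from h import *
for n in ['scene','top']: print(n,tiltR(env.read_camera(n)))
st()
```

```text
scene (-0.0539, 65)
top (-0.0537, 170)
bar x -1.3 y 55.4 z 279.6 mm F bar [ 0.08  0.34 -1.67] rot [-1.7995e+02 -8.0000e-02  9.4390e+01] tq [-0.107 -0.02   0.012] t 22.8833 gw 0.0258
```

>>> {"fn": "servo_tool", "kwargs": {"moves": "0 0 0.003 0 0 0 1; 0 0 0.003 0 0 0 1; 0 0 0 0 0 0 1; 0 0 0.001 0 0 0 1; 0 0 0 0 0 0 1"}}

```text
time_s: 23.3
tool_pos: [0.6206, 0.1011, 0.2731]
tool_rot: [179.9, -0.1, 94.4]
force: [-0.7, 0.2, -2.1]
grip_width: 0.0258
```

Run:
```python
from h import *
for n in ['scene','top']: print(n,tiltR(env.read_camera(n)))
st()
```

```text
scene (-0.063, 65)
top (-0.0523, 170)
bar x -0.6 y 55.3 z 273.3 mm F bar [-0.1   0.51 -2.3 ] rot [ 1.799e+02 -1.000e-01  9.439e+01] tq [-0.126  0.043  0.011] t 23.4 gw 0.0259
```

>>> {"fn": "servo_tool", "kwargs": {"moves": "0 0 0.001 0 0 0 1; 0 0 0 0 0 0 1"}}

```text
time_s: 23.57
tool_pos: [0.6208, 0.1011, 0.2725]
tool_rot: [179.9, -0.1, 94.4]
force: [-0.2, -0.6, -1.9]
grip_width: 0.0257
```

Run:
```python
from h import *
for n in ['scene','top']: print(n,tiltR(env.read_camera(n)))
st()
```

```text
scene (-0.055, 65)
top (-0.0532, 173)
bar x -0.4 y 55.3 z 272.7 mm F bar [-0.1   0.22 -1.71] rot [ 1.7986e+02 -1.0000e-01  9.4390e+01] tq [-0.123  0.066  0.049] t 23.6667 gw 0.0256
```

>>> {"fn": "servo_tool", "kwargs": {"moves": "0 0 0.0015 0 0 0 1; 0 0 0.001 0 0 0 1; 0 0 0 0 0 0 1"}}

```text
time_s: 23.92
tool_pos: [0.621, 0.1011, 0.2701]
tool_rot: [179.8, -0.1, 94.4]
force: [0.9, -0.7, -2.3]
grip_width: 0.0258
```

Run:
```python
from h import *
for n in ['scene','top']: print(n,tiltR(env.read_camera(n)))
st()
```

```text
scene (-0.0607, 63)
top (-0.0544, 172)
bar x -0.2 y 55.3 z 270.2 mm F bar [ 0.83 -0.11 -2.01] rot [ 1.7984e+02 -1.1000e-01  9.4390e+01] tq [-0.146  0.004  0.008] t 24.0167 gw 0.0259
```

>>> {"fn": "servo_tool", "kwargs": {"moves": "0 0 0.0015 0 0 0 1; 0 0 0 0 0 0 1"}}

```text
time_s: 24.18
tool_pos: [0.6212, 0.1013, 0.269]
tool_rot: [179.8, -0.1, 94.4]
force: [-0.1, 0.4, -1.0]
grip_width: 0.0258
```

Run:
```python
from h import *
for n in ['scene','top']: print(n,tiltR(env.read_camera(n)))
st()
```

```text
scene (-0.0449, 69)
top (-0.0396, 171)
bar x -0.0 y 55.3 z 269.1 mm F bar [-0.14  0.11 -1.74] rot [ 1.798e+02 -1.100e-01  9.439e+01] tq [-0.163  0.06   0.03 ] t 24.2833 gw 0.0256
```

>>> {"fn": "servo_tool", "kwargs": {"moves": "0.002 0 0.001 0 0 0 1; 0.003 0 0 0 0 0 1; 0.003 0 0 0 0 0 1; 0.003 0 0 0 0 0 1; 0 0 0 0 0 0 1"}}

```text
time_s: 24.7
tool_pos: [0.6207, 0.112, 0.2686]
tool_rot: [179.7, -0.0, 94.3]
force: [-0.7, 0.4, -0.7]
grip_width: 0.0256
```

Run:
```python
from h import *
for n in ['scene','top']: print(n,tiltR(env.read_camera(n)))
st()
```

```text
scene (-0.0385, 68)
top (-0.0336, 170)
bar x 0.3 y 65.9 z 268.7 mm F bar [-0.71  1.32 -0.48] rot [ 1.7973e+02 -6.0000e-02  9.4300e+01] tq [ 0.077  0.007 -0.015] t 24.8 gw 0.0261
```

>>> {"fn": "servo_tool", "kwargs": {"moves": "0.003 0 0.0005 0 0 0 1; 0.003 0 0.0005 0 0 0 1; 0.003 0 0 0 0 0 1; 0.002 0 0 0 0 0 1; 0 0 0 0 0 0 1"}}

```text
time_s: 25.22
tool_pos: [0.6201, 0.1227, 0.2679]
tool_rot: [179.7, 0.0, 94.2]
force: [0.5, -0.7, -1.3]
grip_width: 0.0261
```

Run:
```python
from h import *
for n in ['scene','top']: print(n,tiltR(env.read_camera(n)))
st()
```

```text
scene (-0.0214, 67)
top (-0.0174, 174)
bar x 0.6 y 76.8 z 268.0 mm F bar [-0.11  0.49 -0.84] rot [ 1.7969e+02 -1.0000e-02  9.4230e+01] tq [0.068 0.013 0.008] t 25.3167 gw 0.0259
```

>>> {"fn": "servo_tool", "kwargs": {"moves": "0.003 0 0.0003 0 0 0 1; 0.003 0 0.0003 0 0 0 1; 0.002 0 0 0 0 0 1; 0 0 0 0 0 0 1"}}

```text
time_s: 25.65
tool_pos: [0.6198, 0.1304, 0.2675]
tool_rot: [179.7, 0.0, 94.2]
force: [-0.1, -1.2, -0.3]
grip_width: 0.0258
```

Run:
```python
from h import *
for n in ['scene','top']: print(n,tiltR(env.read_camera(n)))
st()
```

```text
scene (-0.0188, 67)
top (-0.0131, 172)
bar x 0.7 y 84.6 z 267.6 mm F bar [0.27 0.07 0.69] rot [1.7967e+02 1.0000e-02 9.4170e+01] tq [0.033 0.045 0.031] t 25.75 gw 0.0257
```

>>> {"fn": "servo_tool", "kwargs": {"moves": "0.002 0 0 0 0 0 1; 0.001 0 0 0 0 0 1; 0 0 0 0 0 0 1"}}

```text
time_s: 26.0
tool_pos: [0.6196, 0.1331, 0.2676]
tool_rot: [179.7, 0.0, 94.1]
force: [0.4, -0.6, 0.1]
grip_width: 0.026
```

Run:
```python
from h import *
for n in ['scene','top']: print(n,tiltR(env.read_camera(n)))
st()
```

```text
scene (-0.0183, 67)
top (-0.0135, 170)
bar x 0.8 y 87.2 z 267.6 mm F bar [ 0.65 -0.15  0.11] rot [1.7966e+02 3.0000e-02 9.4130e+01] tq [-0.172  0.076 -0.005] t 26.1 gw 0.0256
```

>>> {"fn": "servo_tool", "kwargs": {"moves": "0.002 0 0 0 0 0 1; 0.001 0 0 0 0 0 1; 0 0 0 0 0 0 1"}}

```text
time_s: 26.35
tool_pos: [0.6194, 0.1358, 0.2676]
tool_rot: [179.7, 0.1, 94.1]
force: [-0.7, -0.5, -0.4]
grip_width: 0.0261
```

Run:
```python
from h import *
for n in ['scene','top']: print(n,tiltR(env.read_camera(n)))
st()
```

```text
scene (-0.0191, 69)
top (-0.0113, 172)
bar x 0.8 y 90.0 z 267.6 mm F bar [-0.24 -0.43 -0.27] rot [1.7967e+02 4.0000e-02 9.4090e+01] tq [-0.207  0.044 -0.021] t 26.45 gw 0.0259
```

>>> {"fn": "servo_tool", "kwargs": {"moves": "0.002 0 0 0 0 0 1; 0 0 0 0 0 0 1"}}

```text
time_s: 26.62
tool_pos: [0.6191, 0.1384, 0.2674]
tool_rot: [179.7, -0.0, 94.1]
force: [-0.5, 1.5, -0.6]
grip_width: 0.0257
```

Run:
```python
from h import *
for n in ['scene','top']: print(n,tiltR(env.read_camera(n)))
st()
```

```text
scene (-0.0338, 66)
top (-0.028, 174)
bar x 0.7 y 92.6 z 267.6 mm F bar [-0.12  1.56 -0.55] rot [ 1.7968e+02 -1.0000e-02  9.4100e+01] tq [ 0.253  0.117 -0.032] t 26.7167 gw 0.0257
```

>>> {"fn": "servo_tool", "kwargs": {"moves": "0.0015 0 0 0 0 0 1; 0 0 0 0 0 0 1"}}

```text
time_s: 26.88
tool_pos: [0.6187, 0.1402, 0.2671]
tool_rot: [179.7, -0.0, 94.1]
force: [0.1, -0.3, -2.0]
grip_width: 0.0262
```

Run:
```python
from h import *
for n in ['scene','top']: print(n,tiltR(env.read_camera(n)))
st()
```

```text
scene (-0.0547, 69)
top (-0.0527, 172)
bar x 0.4 y 93.9 z 267.1 mm F bar [ 0.32 -0.12 -1.77] rot [1.7972e+02 2.0000e-02 9.4100e+01] tq [-0.123  0.038 -0.017] t 26.9833 gw 0.0255
```

>>> {"fn": "servo_tool", "kwargs": {"moves": "0.001 0 0.001 0 0 0 1; 0 0 0 0 0 0 1"}}

```text
time_s: 27.15
tool_pos: [0.6186, 0.1403, 0.2657]
tool_rot: [179.8, 0.1, 94.1]
force: [-0.1, 0.5, -2.2]
grip_width: 0.0257
```

Run:
```python
from h import *
for n in ['scene','top']: print(n,tiltR(env.read_camera(n)))
st()
```

```text
scene (-0.0643, 66)
top (-0.0542, 174)
bar x 0.5 y 94.2 z 265.9 mm F bar [-0.38  0.38 -1.38] rot [1.7973e+02 6.0000e-02 9.4050e+01] tq [-0.063  0.089  0.049] t 27.25 gw 0.0259
```

>>> {"fn": "servo_tool", "kwargs": {"moves": "0.0002 0 0.0015 0 0 0 1; 0.0002 0 0.002 0 0 0 1; 0.0002 0 0.002 0 0 0 1; 0 0 0 0 0 0 1"}}

```text
time_s: 27.58
tool_pos: [0.6189, 0.1414, 0.2606]
tool_rot: [179.7, -0.0, 94.1]
force: [-0.4, 0.1, -0.7]
grip_width: 0.0256
```

Run:
```python
from h import *
for n in ['scene','top']: print(n,tiltR(env.read_camera(n)))
st()
```

```text
scene (-0.0245, 67)
top (-0.0218, 173)
bar x 0.8 y 95.5 z 261.0 mm F bar [-0.34  1.12 -0.87] rot [ 1.7966e+02 -2.0000e-02  9.4070e+01] tq [-0.051  0.189 -0.026] t 27.6833 gw 0.0256
```

>>> {"fn": "servo_tool", "kwargs": {"moves": "0.0002 0 0.002 0 0 0 1; 0 0 0 0 0 0 1"}}

```text
time_s: 27.85
tool_pos: [0.619, 0.1416, 0.2593]
tool_rot: [179.6, -0.0, 94.1]
force: [-0.4, 0.6, -1.1]
grip_width: 0.0253
```

Run:
```python
from h import *
for n in ['scene','top']: print(n,tiltR(env.read_camera(n)))
st()
```

```text
scene (-0.0126, 67)
top (-0.0085, 174)
bar x 0.8 y 95.7 z 259.6 mm F bar [-0.89  0.44 -0.9 ] rot [ 1.7964e+02 -5.0000e-02  9.4070e+01] tq [0.053 0.256 0.003] t 27.95 gw 0.0258
```

>>> {"fn": "servo_tool", "kwargs": {"moves": "0.0005 0 0.002 0 0 0 1; 0.0003 0 0.0015 0 0 0 1; 0 0 0 0 0 0 1"}}

```text
time_s: 28.2
tool_pos: [0.619, 0.1421, 0.2567]
tool_rot: [179.6, -0.0, 94.1]
force: [-0.7, 0.4, 1.0]
grip_width: 0.0255
```

Run:
```python
from h import *
for n in ['scene','top','scene','top']: print(n,tiltR(env.read_camera(n))); st()
```

```text
scene (0.0137, 73)
bar x 0.9 y 96.3 z 256.8 mm F bar [-1.67  0.3   0.27] rot [ 1.7961e+02 -5.0000e-02  9.4050e+01] tq [-0.026  0.255 -0.046] t 28.25 gw 0.0258
top (0.0182, 178)
bar x 0.9 y 96.3 z 256.9 mm F bar [-0.88 -0.    1.62] rot [ 1.7961e+02 -5.0000e-02  9.4050e+01] tq [-0.063  0.276  0.008] t 28.3 gw 0.0258
scene (0.0134, 75)
bar x 0.9 y 96.3 z 256.8 mm F bar [-1.09  0.03  1.05] rot [ 1.7961e+02 -5.0000e-02  9.4050e+01] tq [-0.103  0.308 -0.053] t 28.35 gw 0.0255
top (0.0208, 178)
bar x 0.9 y 96.2 z 256.9 mm F bar [-0.88  0.57  1.02] rot [ 1.7961e+02 -5.0000e-02  9.4050e+01] tq [-0.053  0.357 -0.028] t 28.4 gw 0.026
```

>>> {"fn": "servo_tool", "kwargs": {"moves": "0 0 -0.0015 0 0 0 1; 0 0 0 0 0 0 1; 0 0 0 0 0 0 0.35; 0 0 0 0 0 0 0.25; 0 0 0 0 0 0 0.1; 0 0 0 0 0 0 0; 0 0 0 0 0 0 -0.2; 0 0 0 0 0 0 -0.4"}}

```text
time_s: 29.07
tool_pos: [0.6201, 0.1413, 0.2585]
tool_rot: [179.5, 0.0, 94.0]
force: [0.7, -0.6, -0.6]
grip_width: 0.0496
```

Run:
```python
from h import *
for n in ['scene','top']: 
    c=env.read_camera(n); print(n,tiltR(c)); st()
    if n=='scene': save('s5.png',cv2.resize(c['img'][130:300,220:450],None,fx=3.4,fy=3.4,interpolation=cv2.INTER_CUBIC))
c=env.read_camera('wrist'); save('s5w.png',c['img'])
```

```text
scene (-0.0064, 70)
bar x 1.9 y 95.5 z 258.5 mm F bar [-0.32 -0.29  0.07] rot [179.48   0.    94.01] tq [-0.102  0.07   0.04 ] t 29.1167 gw 0.0533
top (-0.006, 173)
bar x 1.9 y 95.4 z 258.5 mm F bar [0.33 0.37 0.54] rot [1.7948e+02 1.0000e-02 9.4010e+01] tq [-0.096  0.033 -0.006] t 29.1667 gw 0.0561
```

View pics/s5.png

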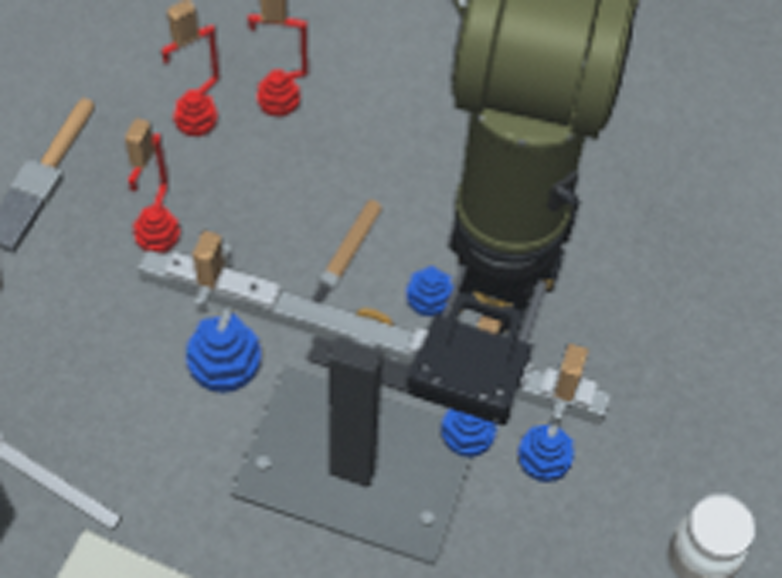

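View pics/s5w.png

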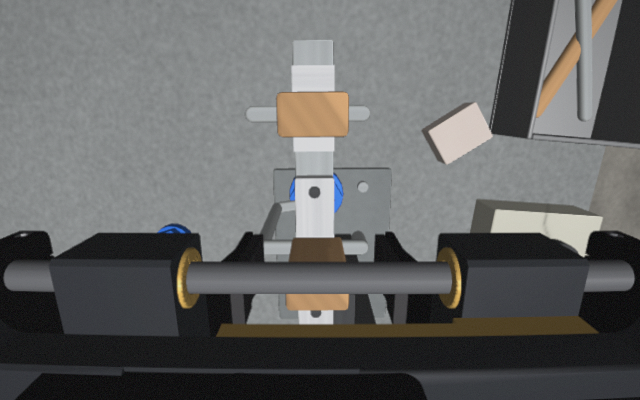

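Released; the tab is free between the pads (317,272) and the bar is nearly level. I'll open wider and rise straight up.

>>> {"fn": "servo_tool", "kwargs": {"moves": "0 0 0 0 0 0 -0.6; 0 0 0 0 0 0 -0.6; 0 0 -0.01 0 0 0 -0.6; 0 0 -0.02 0 0 0 -0.6; 0 0 -0.025 0 0 0 -0.6; 0 0 -0.025 0 0 0 -0.6; 0 0 -0.02 0 0 0 -0.6; 0 0 0 0 0 0 -0.6; 0 0 0 0 0 0 -0.6"}}

```text
time_s: 29.97
tool_pos: [0.6183, 0.1412, 0.3653]
tool_rot: [179.5, 0.0, 94.0]
force: [0.1, -0.2, -1.1]
grip_width: 0.07
```

>>> {"fn": "servo_tool", "kwargs": {"moves": "0 -0.03 -0.01 0 0 0 -0.6; 0 -0.035 -0.01 0 0 0 -0.6; 0 -0.035 -0.01 0 0 0 -0.6; 0 -0.035 0 0 0 0 -0.6; 0 -0.02 0 0 0 0 -0.6; 0 0 0 0 0 0 -0.6; 0 0 0 0 0 0 -0.6; 0 0 0 0 0 0 -0.6"}}

```text
time_s: 30.63
tool_pos: [0.4562, 0.13, 0.387]
tool_rot: [-179.9, 0.4, 94.1]
force: [0.1, -0.1, -0.1]
grip_width: 0.0696
```

Run:
```python
from h import *
for n in ['scene','top']: 
    c=env.read_camera(n); print(n,tiltR(c),tilt(c))
    b=brown(c['img']); k,lab,s,cen=cv2.connectedComponentsWithStats(b.astype(np.uint8))
    for i in range(1,k):
        if s[i,4]<40: continue
        p,_,_=depthpts(c,lab==i); m=np.median(p,0)
        if .59<m[0]<.68 and m[2]>.2:
            d=m[:2]-MID; print(cen[i].round(1),'bar',(d@EX).round(4),(d@EY).round(4),'zmax',p[:,2].max().round(4),np.median(p[:,2]).round(4))
    if n=='scene': save('f1.png',cv2.resize(c['img'][110:280,220:450],None,fx=3.4,fy=3.4,interpolation=cv2.INTER_CUBIC))
    else: save('f1t.png',cv2.resize(c['img'][140:200,190:385],None,fx=4,fy=4,interpolation=cv2.INTER_CUBIC))
st()
```

```text
scene (-0.0135, 68) (np.float64(-0.007747871721089652), np.float64(0.005858332737692165), np.int64(134))
[280.8 205.7] bar 0.0108 -0.1356 zmax 0.2871 0.2791
[361.8 231. ] bar 0.0123 0.0941 zmax 0.2897 0.2832
[387.5 238.8] bar 0.0113 0.1637 zmax 0.2872 0.282
top (-0.0036, 174) (np.float64(-0.019709239983017636), np.float64(0.004038920607879817), np.int64(236))
[346.6 152.8] bar -0.0026 -0.1371 zmax 0.2891 0.2847
[236.8 163.6] bar -0.002 0.0921 zmax 0.2898 0.2858
[203.7 167.8] bar -0.0031 0.1613 zmax 0.2884 0.2832
[284.1 170.2] bar -0.0156 -0.002 zmax 0.2385 0.2309
bar x -161.8 y 96.5 z 386.8 mm F bar [0.16 0.42 0.34] rot [-179.92    0.44   94.05] tq [-0.091  0.058 -0.001] t 30.7333 gw 0.0696
```

View pics/f1.png

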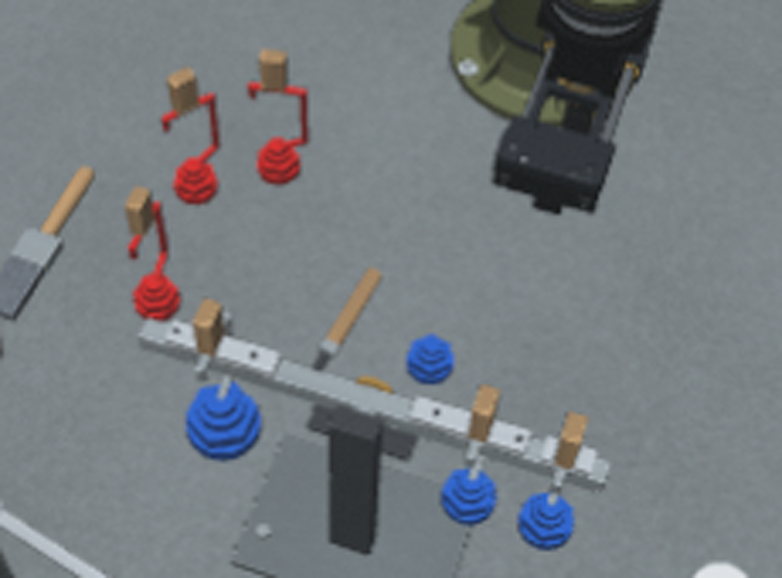

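View pics/f1t.png

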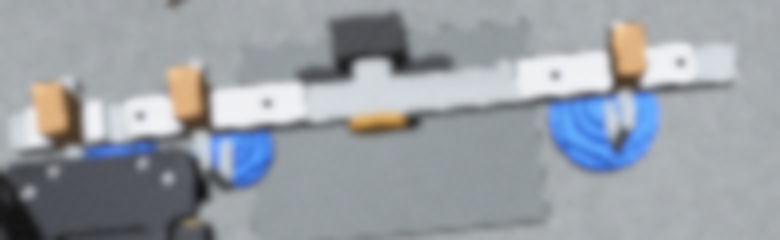

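>>> {"fn": "servo_tool", "kwargs": {"moves": "0 0 0 0 0 0 -0.6; 0 0 0 0 0 0 -0.6; 0 0 0 0 0 0 -0.6; 0 0 0 0 0 0 -0.6; 0 0 0 0 0 0 -0.6; 0 0 0 0 0 0 -0.6; 0 0 0 0 0 0 -0.6; 0 0 0 0 0 0 -0.6; 0 0 0 0 0 0 -0.6; 0 0 0 0 0 0 -0.6; 0 0 0 0 0 0 -0.6; 0 0 0 0 0 0 -0.6"}}

```text
time_s: 31.73
tool_pos: [0.4597, 0.1294, 0.3845]
tool_rot: [-179.7, 0.7, 93.8]
force: [0.3, 0.3, -0.5]
grip_width: 0.07
```

Run:
```python
from h import *
for n in ['scene','top']: 
    c=env.read_camera(n); print(n,tiltR(c),tilt(c)[1])
    b=brown(c['img']); k,lab,s,cen=cv2.connectedComponentsWithStats(b.astype(np.uint8))
    for i in range(1,k):
        if s[i,4]<40: continue
        p,_,_=depthpts(c,lab==i); m=np.median(p,0)
        if .59<m[0]<.68 and m[2]>.25: print(cen[i].round(1),p[:,2].max().round(4))
st(); print(env.sign_off())
```

```text
scene (-0.0072, 68) 0.003084223676916298
[280.8 205.7] 0.2887
[361.8 231. ] 0.2903
[387.5 238.8] 0.2871
top (-0.0014, 175) 0.0018464913911137026
[346.6 152.8] 0.2887
[236.8 163.7] 0.2897
[203.6 167.8] 0.2876
bar x -159.0 y 95.9 z 384.4 mm F bar [0.32 0.59 0.  ] rot [-179.74    0.7    93.85] tq [-0.12   0.091  0.004] t 31.8333 gw 0.0695
the job is handed in; nothing more can be done
None
```

I hung the large pattern on the right arm and then the blue small one with the hanger on the left arm, and handed the job in at 31.8 s. Each was set down lightly at its start point and slid outwards until the tilt change showed it had dropped in. The right notch was at bar y of about -137 mm and the left one at about +94 mm. I lowered each until the bar carried nearly all its weight before letting go.

**Last checks:**
- The bar is near level: the four camera tilt readings lie between about -0.007 and +0.003 rad, and it was steady over the final second.
- All three tab tops are within 1 to 3 mm of each other in height. A hook left on top of a strip would stand about 10 mm high, so I take both as fully seated.
- The gripper is well clear. I moved nothing else, and the last pictures show no bystander out of place.

**What disagreed:**
- The two cameras and the two arms gave tilts up to about 0.01 rad apart.
- While lowering into each notch, the arm's reading put the hook about 2 mm higher than fully seated. I put this down to calibration and tilt-reading error, because the tab heights afterwards matched the pattern already hung.
- The force readings were noisy by about 1 N, so I judged contact and the drop mainly by the bar's tilt in the cameras.

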